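Tidy away the wooden toy village

ROBOT

A 6-joint arm with a two-finger parallel gripper is mounted at the origin on the work surface. World frame = base frame: x ahead of the robot, y to its left, z up, the work surface at z = 0. Lengths are in m, angles in rad, forces in N, time in s.
With the tool pointing down it reaches from about 0.375 to 0.975 m from the base axis. Payload 3.8 kg.
Tool frame: the origin (TCP) lies at the very end of the fingers, on their centre line; the grasp point (between the pads) lies bot.grasp_offset behind it (bot.grasp_offset is the distance from the TCP to the grasp point, in m); y points along the fingers, x is the direction in which the jaws open and shut, and the axes are right-handed (so a half turn about y gives the same grasp; the last joint's range is limited). The gripper opens to 85 mm and grips with 20 to 120 N. Pads are 22 mm wide; open, the fingers measure 114 mm over their backs; the gripper's body (76 mm by 85 mm) begins 54 mm behind the grasp point. The pads swing forward as they close: fully open they stand 13 mm farther back than shut.
Start: joints at [-1.296, 0.264, 1.604, -0, 1.274, -0.037], TCP at [0.207, -0.642, 0.231] pointing down, gripper open.
Joint ranges: [-2.63, 2.63], [-0.94, 2.18], [0.31, 2.57], [-1.31, 4.45], [0, 2.66], [-2.55, 2.55]. Speed limits (rad/s): [2.57, 2.57, 3.14, 3.14, 3.14, 3.14].

INTERFACE

Orientations are given as a rotation vector (axis times angle).
In Python, from workcell import sensors, read_camera, job, bot gives the robot as it stands.
- The arm moves only by the tool arm_command, never from a script. Its argument "deltas" is a list of rows, each a list of 4 numbers: the shift along the tool's x, y, z in m, then the turn about the tool's y in rad. A call has 1 to 20 rows; each row shifts and turns the commanded pose from where the row before left it, along the tool's axes as they then stand; what a row does not reach is not made up. A row lasts 1/8 s, in which the tool goes at most 62.5 mm and 10.7 degrees, less where a joint would pass 70% of its speed; a pose out of reach is approached as far as the arm can. A call is refused whole if a number of a shift passes 0.0625 or a number of a turn 0.188, either way. A call with a gripper value outside its range is refused whole. "fingers" is the finger opening in m, from 0 to 0.0854, set as the call begins (left out, the last holds). The fingers move at their own pace and stop on an object; "newtons" is the grip in N (left out, the last holds). Time passes only in rows, so rows that do not move let the fingers close. It gives the time, the measured TCP pose, the force and the opening at its end, in the units of the state.
- sensors.read_state(): the state, without advancing time (a new reading comes with each control period).
- read_camera(name): name is "scene" or "top" or "wrist"; returns a dict with "color" (384x512x3 uint8, red, green, blue), "vfov" (degrees; the focal length in pixels is half the picture's height over the tangent of half this angle, whatever the lens; pixels are square), "cx", "cy" (the principal point, pixels), "dist_coeffs" ([k1, k2, p1, p2, k3] as OpenCV has them; the pictures are not rectified), "R" (3x3) and "t" (3): a world point X has camera coordinates R X + t; the wrist camera has in their place "T_tool_cam" (4x4, takes a point from camera to tool coordinates, whose origin is the TCP and whose axes are the tool frame's). Camera axes: x right, y down, z forward; pixel columns grow to the right and rows downward; lengths in m; the calibration is good to about 2 mm. A picture is of the moment at which its call begins: read the wrist's pose just before it. There is no depth.
- job.finish_job(): hands the job in, once; it reports no verdict.
The state is a dict: "time": time; "q": joint angles; "joint_vel": joint speeds; "joint_torque": joint torques, N m; "tool_pos": TCP position; "tcp_rot": TCP orientation; "wrist_force": force on the tool from outside, world axes, zero at the start; "torque": the same for the moment, N m; "width": opening from 0.0 (shut) to 1.0 (fully open).
Only numpy, scipy, OpenCV 4.12 (cv2) and the standard library are available. Lean on these libraries where they do the work, as an engineer would, in place of code of your own. Each camera call takes 0.05 s, during which the arm holds its last target.

TASK

Playtime is over: sort the wooden toy village into the white containers. Park the car and the van in the long tray on their wheels, stand both trees upright in the round tub and stand the house upright in the square box, each resting flat on the container's floor; leave the drinking glass standing where it is.

Things in the scene. Friction and masses are not known exactly. Their poses are not given: they have to be found in the camera images.
- car: small toy saloon car of plain oiled wood with darker wheels, loose, standing on its wheels: 84 long (its x axis) x 36 wide (y) x 41 mm high, about 90 g. The 36 mm sides are flat and parallel between 8 and 26 mm up all along it; above that, the cabin (46 long, equally wide) stands in the middle. The wheels do not turn. Origin: centre of its underside, z up.
- van: toy delivery van of plain oiled wood with darker wheels, loose, standing on its wheels: 92 long (x) x 38 wide (y), about 130 g. Tall load box (62 long, 55 mm high, centred 15 mm towards +x from the origin), low bonnet at the -x end. The 38 mm sides are flat and parallel from 8 mm up. The wheels do not turn. Origin: centre of its underside, z up.
- poplar: tall slim toy tree of plain wood, loose, standing upright: 98 mm high, on a darker round foot of 36 mm diameter, thin trunk, slender pointed crown of 38 mm diameter, straight-sided between 40 and 68 mm up; about 70 g. Round about z. Origin: centre of its underside, z up.
- apple_tree: short round-crowned toy tree of plain wood, loose, standing upright: 72 mm high, on a darker round foot of 36 mm diameter, thin trunk, broad crown of 54 mm diameter, straight-sided between 41 and 55 mm up; about 70 g. Round about z. Origin: centre of its underside, z up.
- house: toy house of plain wood with a darker gable roof and a small chimney, loose, standing upright: 60 long (x, along the ridge) x 48 wide (y), flat walls 50 mm high, ridge at 74 mm, chimney top at 78 mm; about 140 g. Origin: centre of its underside, z up.
- glass: green glass drinking tumbler, 66 mm across the mouth and 85 mm high, loose, standing upright among the toys; about 200 g; a bystander, not to be moved. Origin: centre of its underside, z up.
- long_tray: long shallow open tray of white plastic, the long one of three white containers, fixed to the table: outside 130 (x) x 250 (y) x 22 mm high, walls 5 mm, inside 120 x 240 mm. Inner floor 5 mm above the origin, which is the centre of its underside; y runs along its length.
- round_tub: round low open tub of white plastic, the round one of three white containers, fixed to the table: outside diameter 164 at the rim, 30 mm high, walls 4 mm, inside diameter about 152 mm at the floor. Inner floor 5 mm above the origin, which is the centre of its underside.
- square_box: square low open box of white plastic, the square one of three white containers, fixed to the table: outside 140 x 140 x 30 mm high, walls 5 mm, inside 130 x 130 mm. Inner floor 5 mm above the origin, which is the centre of its underside.
Not all that is in view belongs to the job. Leave any blue, pink or purple look-alike of the apple_tree alone.

How it is judged:
At the end, for the whole second after the job is handed in: Car and van on their wheels on the long tray's floor, both trees standing in the round tub, the house standing in the square box: inside the walls, within 0.1 rad of upright, undersides within 3 mm of the floor, at rest; the glass upright within 30 mm of its start (z of car in the frame of long_tray between 0.002 and 0.008 m and angle between each of car, van, poplar, apple_tree, house, glass's own z axis and vertical below 0.1 rad and linear speed of each of car, van, poplar, apple_tree, house below 0.02 m/s and angular speed of each of car, van, poplar, apple_tree, house below 0.2 rad/s and x of car in the frame of long_tray between -0.055 and 0.055 m and y of car in the frame of long_tray between -0.11 and 0.11 m and z of van in the frame of long_tray between 0.002 and 0.008 m and x of van in the frame of long_tray between -0.055 and 0.055 m and y of van in the frame of long_tray between -0.11 and 0.11 m and z of poplar in the frame of round_tub between 0.002 and 0.008 m and horizontal distance between each of poplar, apple_tree and round_tub below 0.065 m and z of apple_tree in the frame of round_tub between 0.002 and 0.008 m and z of house in the frame of square_box between 0.002 and 0.008 m and x of house in the frame of square_box between -0.055 and 0.055 m and y of house in the frame of square_box between -0.055 and 0.055 m and distance of glass from where it was at the start of the episode below 0.03 m); the robot touches nothing.
It fails at once if the drinking glass is knocked over or tilted by more than 0.35 rad (angle between glass's own z axis and vertical above 0.35 rad).
It fails at once if the drinking glass is moved more than 30 mm (distance of glass from where it was at the start of the episode above 0.03 m).
It also fails if it takes over 118 s, if anything falls off the work surface, if the arm or the gripper's body presses on something with over 40 N, if the wrist force passes 120 N, or if a joint passes its speed limit or range.

## Working session

There is one attempt and no reset: what is moved stays moved. The work goes in short steps, Python scripts to look and compute and a tool call to move; the robot and the scene stay as the last step left them, time stands still between calls to the robot, and variables do not carry over. Pictures are saved under pics/ and viewed, and the job is handed in when it is done.

Besides the shell and the picture viewer there is one more tool, called after "Request:" by a JSON object that holds its "api" and its "payload", one argument or row to a line. arm_command: Moves the arm, as the interface text tells. Its arguments: {"type":"object","properties":{"deltas":{"type":"array"},"fingers":{"type":"number"},"newtons":{"type":"number"}},"required":["deltas"]}

```bash
ls; mkdir -p pics; python3 - <<'E'
from workcell import sensors, read_camera, job, bot
import cv2,numpy as np
print(sensors.read_state()); print(bot.grasp_offset)
for n in ["scene","top","wrist"]:
    c=read_camera(n); cv2.imwrite(f"pics/{n}0.png",c["color"][:,:,::-1]); print(n,{k:v for k,v in c.items() if k!="color"})
E
```

```text
pics
{'time': 0.0, 'q': array([-1.29588373e+00,  2.64729912e-01,  1.60542660e+00,  1.77894673e-05,
        1.27370270e+00, -3.69034724e-02]), 'joint_vel': array([-0.00025342,  0.00076231,  0.0005977 , -0.00048063, -0.00035395,
       -0.00023615]), 'joint_torque': array([-1.74529701e-03, -5.15116954e+01, -3.67314041e+01, -8.42474105e-05,
        1.29637920e-02, -2.28903104e-05]), 'tool_pos': array([ 0.20687732, -0.64171934,  0.22994929]), 'tcp_rot': array([-1.33927329,  0.97776648, -0.97482941]), 'wrist_force': array([-0.68570807, -0.20585398,  0.12461845]), 'torque': array([ 0.01577538,  0.03596078, -0.00072305]), 'width': 0.99916798880255}
0.0187
scene {'vfov': 57.145798625066135, 'cx': 260.6333624379634, 'cy': 188.12963861006781, 'dist_coeffs': array([0.01019928, 0.        , 0.        , 0.        , 0.        ]), 'R': array([[ 0.01234867,  0.999829  , -0.01376525],
       [ 0.57911469, -0.01837366, -0.81503901],
       [-0.81515256,  0.00209299, -0.57924255]]), 't': array([ 0.01776332, -0.23238732,  1.34973572])}
top {'vfov': 56.40104289893241, 'cx': 257.7511705592445, 'cy': 192.0877176795885, 'dist_coeffs': array([-0.0166254,  0.       ,  0.       ,  0.       ,  0.       ]), 'R': array([[-0.0138837 , -0.9998539 , -0.00997095],
       [-0.99665645,  0.01464093, -0.08038389],
       [ 0.08051813,  0.00882159, -0.99671411]]), 't': array([-0.018893  ,  0.43651895,  1.00936435])}
wrist {'vfov': 68.77952792557932, 'cx': 253.94079255182896, 'cy': 194.52616044734424, 'dist_coeffs': array([-0.0395648,  0.       ,  0.       ,  0.       ,  0.       ]), 'T_tool_cam': array([[ 9.99999935e-01,  1.04267023e-04, -3.43849596e-04,
         5.67139535e-04],
       [ 3.59301207e-04, -2.97123570e-01,  9.54838968e-01,
        -1.43493810e-01],
       [-2.60760306e-06, -9.54839030e-01, -2.97123588e-01,
         7.64543289e-02],
       [ 0.00000000e+00,  0.00000000e+00,  0.00000000e+00,
         1.00000000e+00]])}
```

View pics/scene0.png

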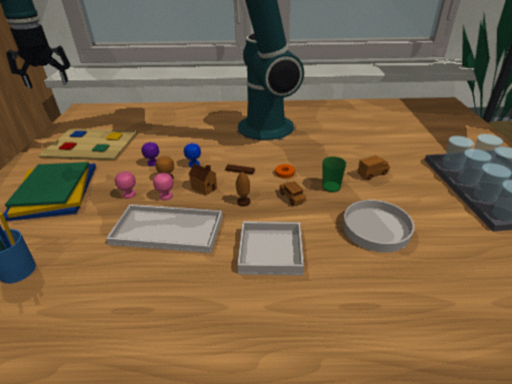

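View pics/top0.png

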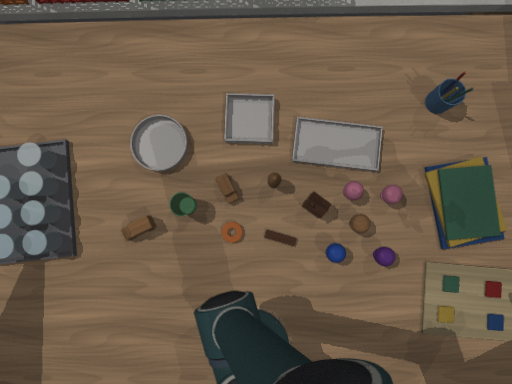

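View pics/wrist0.png

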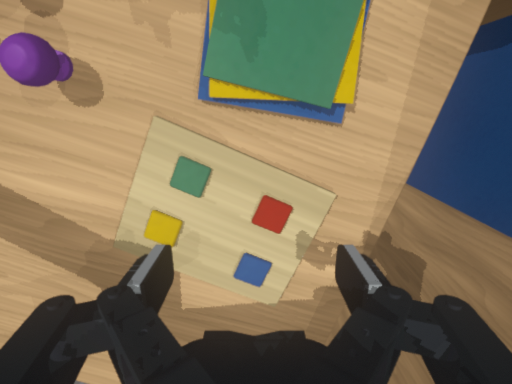

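The top view shows the car at (228,187), van (139,227), poplar (274,180), house (317,205), a plain-wood round tree (360,223) and the glass (183,204). The look-alikes of the apple tree are pink (354,190), pink (392,194), blue (336,253) and purple (385,257). The donut (232,232) and plank (280,238) are clutter. Next I'll take close crops.

```bash
cat > h.py <<'E'
import cv2,numpy as np
from workcell import sensors, read_camera, job, bot
from scipy.spatial.transform import Rotation as Rn
def K(c):
    f=c["color"].shape[0]/2/np.tan(np.radians(c["vfov"])/2)
    return np.array([[f,0,c["cx"]],[0,f,c["cy"]],[0,0,1]])
def ext(c,st=None):
    if "R" in c: return np.array(c["R"]),np.array(c["t"])
    Rt=Rn.from_rotvec(st["tcp_rot"]).as_matrix(); T=np.eye(4);T[:3,:3]=Rt;T[:3,3]=st["tool_pos"]
    M=np.linalg.inv(T@c["T_tool_cam"]); return M[:3,:3],M[:3,3]
def back(c,uv,z,st=None):
    R,t=ext(c,st)
    p=cv2.undistortPoints(np.array(uv,float).reshape(-1,1,2),K(c),c["dist_coeffs"]).reshape(-1,2)
    d=np.c_[p,np.ones(len(p))]@R; o=-R.T@t
    return o+d*((np.reshape(z,(-1,1))-o[2])/d[:,2:3])
def proj(c,X,st=None):
    R,t=ext(c,st)
    return cv2.projectPoints(np.array(X,float).reshape(-1,1,3),cv2.Rodrigues(R)[0],t,K(c),c["dist_coeffs"])[0].reshape(-1,2)
def shot(n,name):
    st=sensors.read_state(); c=read_camera(n); cv2.imwrite(f"pics/{name}.png",c["color"][:,:,::-1]); return st,c
E
python3 - <<'E'
import cv2
a=cv2.imread("pics/top0.png")
cv2.imwrite("pics/topA.png",cv2.resize(a[165:265,110:260],None,fx=5.3,fy=5.3,interpolation=cv2.INTER_CUBIC))
cv2.imwrite("pics/topB.png",cv2.resize(a[165:265,255:405],None,fx=5.3,fy=5.3,interpolation=cv2.INTER_CUBIC))
cv2.imwrite("pics/topC.png",cv2.resize(a[85:180,120:390],None,fx=2.95,fy=2.95,interpolation=cv2.INTER_CUBIC))
E
```

```text
(no output)
```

View pics/topA.png

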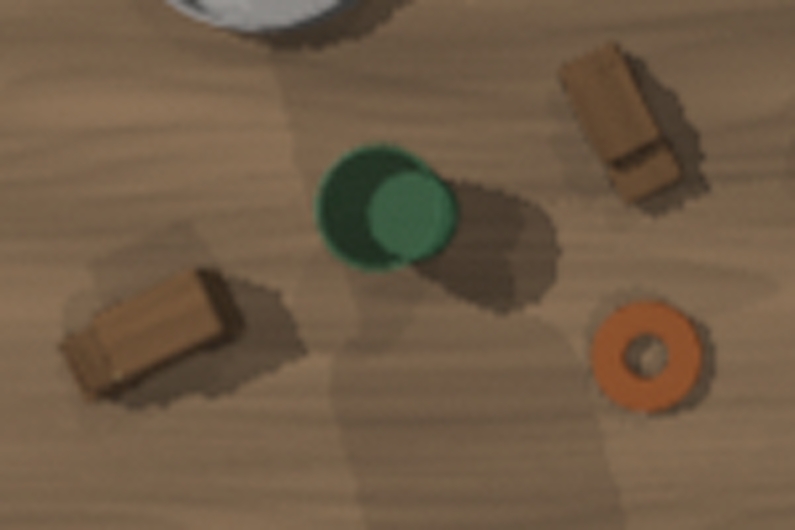

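View pics/topB.png

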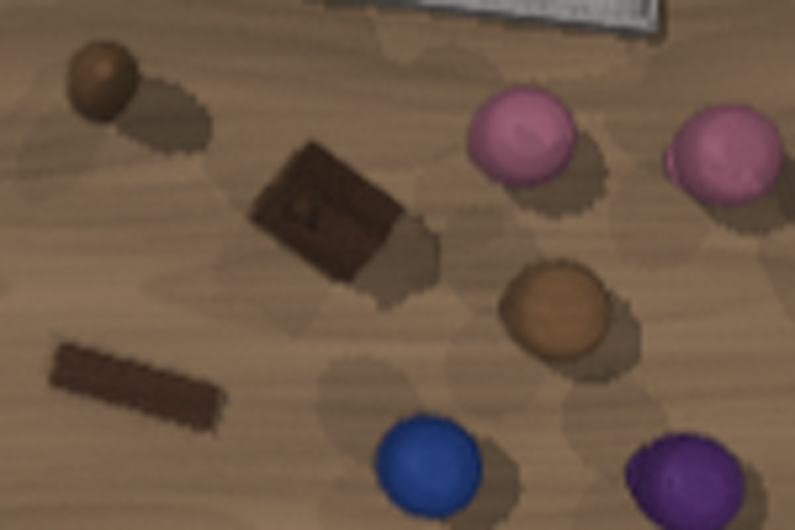

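View pics/topC.png

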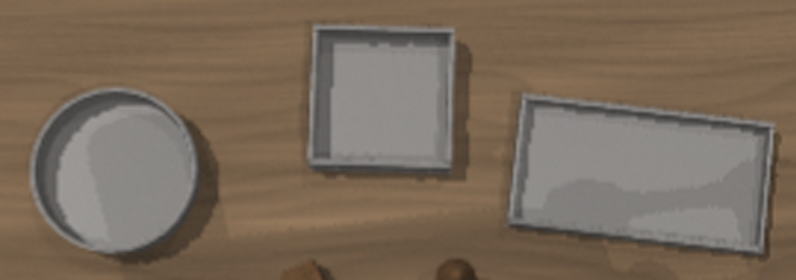

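```bash
cat > fit.py <<'E'
from h import *
from scipy.optimize import least_squares
import pickle
c=read_camera("top"); s=read_camera("scene")
A=lambda p:np.array(p,float)/5.3+[110,165]
B=lambda p:np.array(p,float)/5.3+[255,165]
C=lambda p:np.array(p,float)/2.95+[120,85]
def fit(uv,P,x0):
    P=np.array(P,float)
    def W(v):
        r=Rn.from_euler('z',v[2]).as_matrix(); return P@r.T+[v[0],v[1],0]
    r=least_squares(lambda v:(proj(c,W(v))-uv).ravel(),x0)
    return r.x,np.abs(r.fun).max()
def box(x0,x1,y,z): return [[x0,y,z],[x1,y,z],[x1,-y,z],[x0,-y,z]]
out={}
# car: crop ends symmetrical; corners at z 41 far left? use outline at z~30
out['van']=fit(A([(88,335),(118,390),(222,328),(193,270)]),box(-.016,.046,.019,.055),[.3,.2,-.5])
out['house']=fit(B([(250,212),(347,282),(404,212),(312,142)]),[[-.03,.024,.05],[.03,.024,.05],[.03,-.024,.05],[-.03,-.024,.05]],[.3,-.1,2.5])
out['house2']=fit(B([(312,142),(250,212),(347,282),(404,212)]),box(-.03,.03,.024,.05),[.3,-.1,2.5])
out['long_tray']=fit(C([(523,94),(773,123),(763,253),(510,226)]),box(.065,-.065,.125,.022),[.5,-.1,0])
out['square_box']=fit(C([(314,26),(454,31),(450,170),(309,166)]),box(.07,-.07,.07,.03),[.5,0,0])
for k,v in out.items(): print(k,np.round(v[0],4),round(v[1],2))
for n,uv,z in [('poplar',B([(103,82)]),.06),('apple',B([(558,310)]),.048),('glass',A([(387,207)]),.08),('glassbase',A([(411,214)]),.004),('tub',C([(115,172)]),.03),('carfar',A([(587,58)]),.03),('carnear',A([(658,188)]),.026),
 ('pink1',B([(521,136)]),.048),('pink2',B([(728,153)]),.048),('blue',B([(429,466)]),.048),('purple',B([(690,480)]),.048)]:
    print(n,np.round(back(c,uv,z)[0],4))
print(-c['R'].T@c['t'])
st=sensors.read_state();print(Rn.from_rotvec(st['tcp_rot']).as_matrix().round(3))
E
python3 fit.py
```

```text
van [0.3321 0.29   0.9749] 17.92
house [ 0.3956 -0.1886  4.1615] 15.2
house2 [ 0.3957 -0.1886  0.3138] 26.34
long_tray [ 0.5755 -0.2592  0.819 ] 64.97
square_box [ 0.6511 -0.004   1.7243] 52.32
poplar [ 0.4642 -0.0719  0.06  ]
apple [ 0.3427 -0.307   0.048 ]
glass [0.4018 0.176  0.08  ]
glassbase [0.4016 0.1794 0.004 ]
tub [0.5801 0.2569 0.03  ]
carfar [0.4828 0.0794 0.03  ]
carnear [0.4126 0.0422 0.026 ]
pink1 [ 0.4338 -0.291   0.048 ]
pink2 [ 0.4233 -0.3991  0.048 ]
blue [ 0.2632 -0.2375  0.048 ]
purple [ 0.2541 -0.3722  0.048 ]
[ 0.35352499 -0.03418548  1.04094839]
[[ 0.307 -0.     0.952]
 [-0.952  0.001  0.307]
 [-0.001 -1.     0.   ]]
```

```bash
python3 - <<'E'
s=open('fit.py').read()
s=s.replace("[(88,335),(118,390),(222,328),(193,270)]","[(88,335),(193,270),(222,328),(118,390)]")
i=s.index("out['house']");j=s.index("out['long_tray']")
s=s[:i]+"out['house']=fit(B([(312,142),(404,212),(347,282),(250,212)]),box(-.03,.03,.024,.05),[.4,-.19,-2.2])\n"+s[j:]
s=s.replace("[(523,94),(773,123),(763,253),(510,226)]","[(523,94),(510,226),(763,253),(773,123)]").replace("[(314,26),(454,31),(450,170),(309,166)]","[(314,26),(309,166),(450,170),(454,31)]")
s+='''
# overlays
car=(.4475,.0605,np.arctan2(.0702,.0372)); 
def bx(x0,x1,y,z0,z1): return np.array([[x,yy,z] for x in(x0,x1) for yy in(y,-y) for z in (z0,z1)])
M={'van':(out['van'][0],[bx(-.016,.046,.019,0,.055),bx(-.046,-.016,.019,0,.03)]),'car':(car,[bx(-.042,.042,.018,0,.026),bx(-.023,.023,.018,0,.041)]),
'house':(out['house'][0],[bx(-.03,.03,.024,0,.05)])}
def cyl(r,z): 
    t=np.linspace(0,6.28,24); return np.c_[r*np.cos(t),r*np.sin(t),t*0+z]
M['poplar']=((.4642,-.0719,0),[np.r_[cyl(.019,.04),cyl(.019,.068)],cyl(.018,0),np.array([[0,0,.098]])])
M['apple']=((.3427,-.307,0),[np.r_[cyl(.027,.041),cyl(.027,.055)],cyl(.018,0)])
M['tub']=((.5801,.2569,0),[cyl(.082,.03)])
M['glass']=((.4018,.178,0),[cyl(.033,.085)])
M['tray']=(out['long_tray'][0],[bx(-.065,.065,.125,0,.022)])
M['box']=(out['square_box'][0],[bx(-.07,.07,.07,0,.03)])
for nm,cam,(r0,r1,q0,q1) in (('ot',c,(90,270,110,400)),('os',s,(140,280,100,420))):
    k=2.5; im=cv2.resize(cam['color'][:,:,::-1],None,fx=k,fy=k,interpolation=cv2.INTER_CUBIC)
    for v,parts in M.values():
        R=Rn.from_euler('z',v[2]).as_matrix()
        for P in parts:
            u=proj(cam,P@R.T+[v[0],v[1],0]); h=cv2.convexHull(((u+.5)*k-.5).astype(np.float32)).astype(int)
            cv2.polylines(im,[h],True,(255,255,0),1)
    cv2.imwrite(f'pics/{nm}.png',im[int(r0*k):int(r1*k),int(q0*k):int(q1*k)])
'''
open('fit.py','w').write(s)
E
python3 fit.py|head -4
```

```text
van [ 0.3329  0.3152 -1.0456] 0.98
house [ 0.3954 -0.1886 -2.2548] 0.86
long_tray [ 0.572  -0.2576 -0.1256] 0.73
square_box [ 0.6494 -0.0041 -0.0465] 0.57
```

View pics/ot.png

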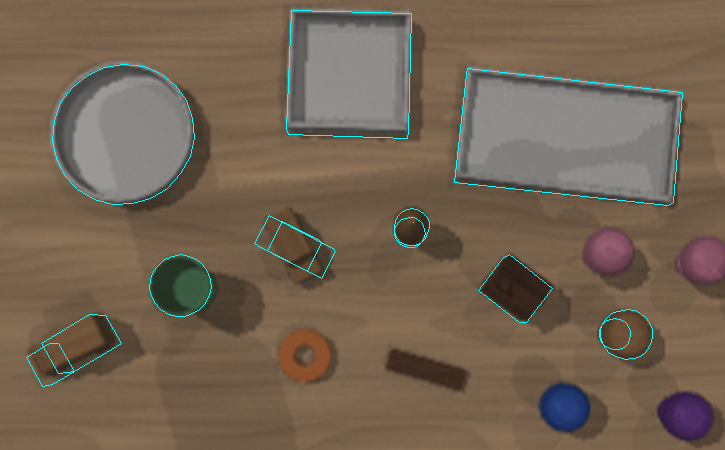

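View pics/os.png

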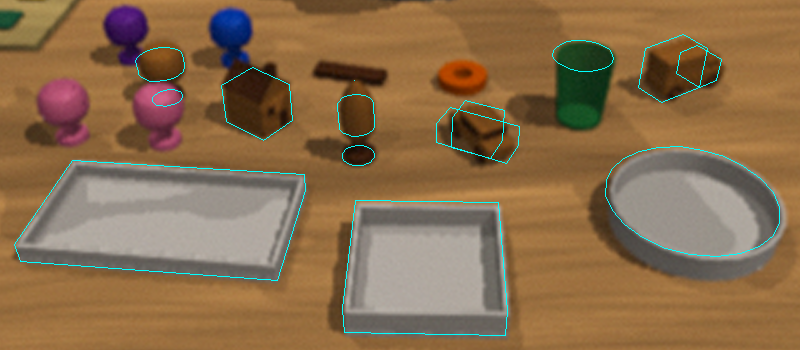

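```bash
cat > ov.py <<'E'
from h import *
def bx(x0,x1,y,z0,z1): return np.array([[x,yy,z] for x in(x0,x1) for yy in(y,-y) for z in (z0,z1)])
ED=[(0,1),(2,3),(4,5),(6,7),(0,2),(1,3),(4,6),(5,7),(0,4),(1,5),(2,6),(3,7)]
PARTS={'van':[bx(-.016,.046,.019,.008,.055),bx(-.046,-.016,.019,.008,.03)],'car':[bx(-.042,.042,.018,.008,.026),bx(-.023,.023,.018,.026,.041)],'house':[bx(-.03,.03,.024,0,.05)]}
def overlay(cam,items,roi,k,name,st=None):
    im=cv2.resize(cam['color'][:,:,::-1],None,fx=k,fy=k,interpolation=cv2.INTER_CUBIC)
    for n,v in items.items():
        R=Rn.from_euler('z',v[2]).as_matrix(); dz=v[3] if len(v)>3 else 0
        for P in PARTS[n]:
            u=((proj(cam,P@R.T+[v[0],v[1],dz],st)+.5)*k-.5).astype(int)
            for a,b in ED: cv2.line(im,tuple(map(int,u[a])),tuple(map(int,u[b])),(255,255,0),1)
    x0,y0,x1,y1=[int(q*k) for q in roi]
    cv2.imwrite(f'pics/{name}.png',im[y0:y1,x0:x1])
E
python3 - <<'E'
from ov import *
c=read_camera('top'); s=read_camera('scene')
it={'van':(.3329,.3152,-1.0456),'car':(.4475,.0605,np.arctan2(.0372,.0702)),'house':(.3954,-.1886,-2.2548)}
overlay(c,it,(115,160,255,250),5.5,'o1'); overlay(s,it,(180,145,400,215),3.6,'o2')
E
```

```text
(no output)
```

View pics/o1.png

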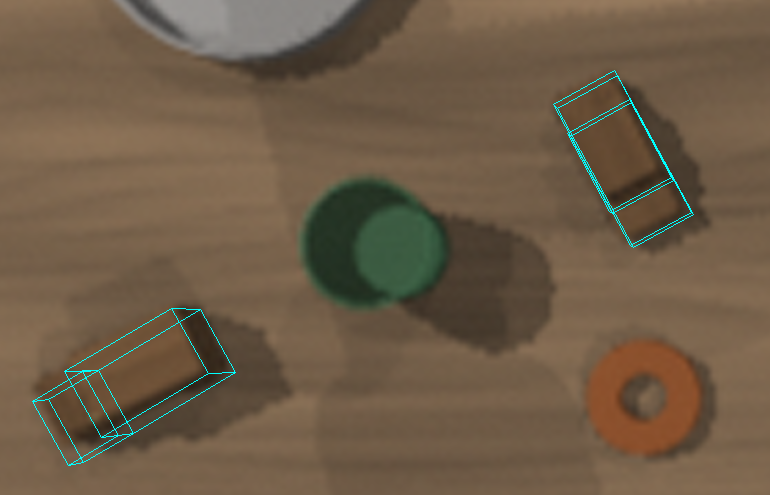

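View pics/o2.png

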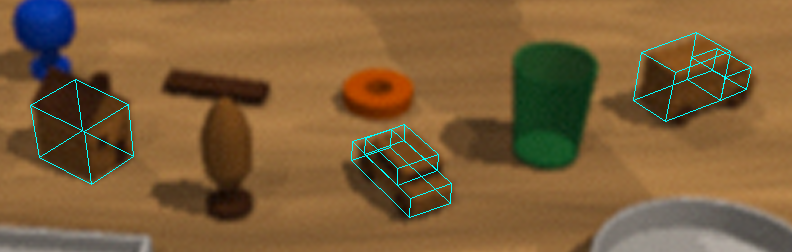

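```bash
cat > plan.py <<'E'
from h import *
def cur():
    st=sensors.read_state(); R=Rn.from_rotvec(st['tcp_rot']).as_matrix()
    return np.r_[st['tool_pos'],np.arctan2(R[1,0],R[0,0])],st
def plan(wps,step=.05,turn=.18):
    """wps rows: x,y,z(TCP),theta(jaw; mod pi) ; prints rows"""
    p,st=cur(); print('t',round(st['time'],2),'cur',p.round(4),'tilt',Rn.from_rotvec(st['tcp_rot']).as_matrix()[2,1].round(4),'F',st['wrist_force'].round(1),'w',round(st['width']*.0854,4))
    rows=[]
    for w in wps:
        w=np.array(w[:4],float)
        q1=np.arctan2(w[1],w[0]); 
        w[3]=min([w[3]+k*np.pi for k in range(-3,4)],key=lambda a:abs(q1-a)+.3*abs(a-p[3])) 
        d0=w-p; n=max(1,int(np.ceil(max(np.linalg.norm(d0[:3])/step,abs(d0[3])/turn))))
        for i in range(n):
            d=(w-p)/(n-i); c,s=np.cos(p[3]),np.sin(p[3])
            r=[round(c*d[0]+s*d[1],3),round(-d[2],3),round(-s*d[0]+c*d[1],3),round(-d[3],3)]
            p=p+np.array([c*r[0]-s*r[2],s*r[0]+c*r[2],-r[1],-r[3]])
            rows.append(r)
        rows.append('|')
        print('goal',w.round(3),'q6',round(q1-w[3],2),'end',p.round(4))
    print(str(rows).replace("'|'","\n").replace(' ',''))
E
python3 - <<'E'
from plan import *
plan([(.343,-.307,.15,-1.571)])
E
```

```text
t 0.45 cur [ 0.207  -0.6424  0.2312 -1.259 ] tilt -1.0 F [-0.3 -0.4  0.5] w 0.0854
goal [ 0.343 -0.307  0.15  -1.571] q6 0.84 end [ 0.3433 -0.3073  0.1502 -1.571 ]
[[np.float64(-0.035),np.float64(0.01),np.float64(0.029),np.float64(0.039)],[np.float64(-0.036),np.float64(0.01),np.float64(0.028),np.float64(0.039)],[np.float64(-0.037),np.float64(0.01),np.float64(0.026),np.float64(0.039)],[np.float64(-0.038),np.float64(0.01),np.float64(0.025),np.float64(0.039)],[np.float64(-0.039),np.float64(0.01),np.float64(0.023),np.float64(0.039)],[np.float64(-0.039),np.float64(0.01),np.float64(0.022),np.float64(0.039)],[np.float64(-0.04),np.float64(0.011),np.float64(0.02),np.float64(0.039)],[np.float64(-0.041),np.float64(0.01),np.float64(0.019),np.float64(0.039)],
]
```

Request:
{"api": "arm_command", "payload": {
  "deltas": [
    [-0.035, 0.01, 0.029, 0.039],
    [-0.036, 0.01, 0.028, 0.039],
    [-0.037, 0.01, 0.026, 0.039],
    [-0.038, 0.01, 0.025, 0.039],
    [-0.039, 0.01, 0.023, 0.039],
    [-0.039, 0.01, 0.022, 0.039],
    [-0.04, 0.011, 0.02, 0.039],
    [-0.041, 0.01, 0.019, 0.039],
    [0, 0, 0, 0]
  ],
  "fingers": 0.07
}}

```text
time: 1.58
tool_pos: [0.3433, -0.3044, 0.1494]
tcp_rot: [-1.21, 1.208, -1.205]
wrist_force: [-0.8, -0.3, 0.5]
width: 0.818
```

```bash
sed -i 's/rows.append(r)/rows.append([float(a) for a in r])/' plan.py; cat >> h.py <<'E'
def cylpts(r,z,n=36):
    t=np.linspace(0,2*np.pi,n); return np.c_[r*np.cos(t),r*np.sin(t),t*0+z]
def rings(cam,st,items,name,k=1.5):
    im=cv2.resize(cam['color'][:,:,::-1],None,fx=k,fy=k,interpolation=cv2.INTER_CUBIC)
    for (x,y),rs in items:
        for r,z in rs:
            u=((proj(cam,cylpts(r,z)+[x,y,0],st)+.5)*k-.5).astype(int)
            cv2.polylines(im,[u],True,(255,255,0),1)
    cv2.imwrite(f'pics/{name}.png',im)
E
python3 - <<'E'
from plan import *
plan([(.343,-.307,.15,-1.571)])
st,c=shot('wrist','w1')
rings(c,st,[((.3427,-.307),[(.027,.041),(.027,.055),(.018,0)])],'w1o')
E
```

```text
t 1.57 cur [ 0.3433 -0.3044  0.1494 -1.5673] tilt -1.0 F [-0.8 -0.3  0.5] w 0.0699
goal [ 0.343 -0.307  0.15  -1.571] q6 0.84 end [ 0.3433 -0.3074  0.1504 -1.5713]
[[0.003,-0.001,-0.0,0.004],
]
```

View pics/w1o.png

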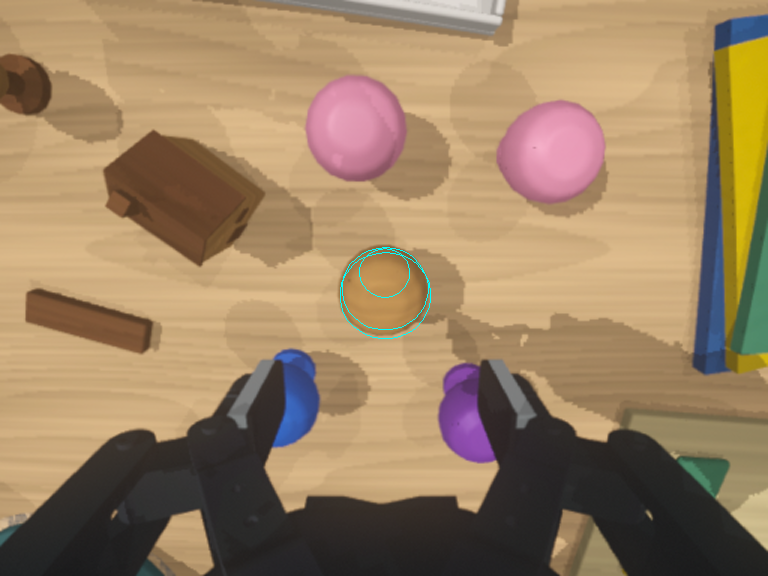

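```bash
python3 - <<'E'
from plan import *
plan([(.343,-.307,.07,-1.571),(.343,-.307,.030,-1.571)])
E
```

```text
t 1.62 cur [ 0.3435 -0.3063  0.1501 -1.5678] tilt -1.0 F [ 0.1 -0.1  0.2] w 0.0699
goal [ 0.343 -0.307  0.07  -1.571] q6 0.84 end [ 0.3435 -0.3073  0.0701 -1.5708]
goal [ 0.343 -0.307  0.03  -1.571] q6 0.84 end [ 0.3435 -0.3073  0.0301 -1.5708]
[[0.0,0.04,-0.0,0.002],[0.001,0.04,-0.0,0.001],
,[-0.0,0.04,-0.0,0.0],
]
```

Request:
{"api": "arm_command", "payload": {
  "deltas": [
    [0, 0.04, 0, 0],
    [0, 0.04, 0, 0],
    [0, 0.02, 0, 0],
    [0, 0.02, 0, 0],
    [0, 0, 0, 0]
  ]
}}

```text
time: 2.25
tool_pos: [0.3421, -0.3076, 0.0292]
tcp_rot: [-1.209, 1.212, -1.208]
wrist_force: [-0.5, -0.3, 0.6]
width: 0.817
```

Request:
{"api": "arm_command", "payload": {
  "deltas": [
    [0, 0, 0, 0],
    [0, 0, 0, 0],
    [0, 0, 0, 0],
    [0, 0, 0, 0]
  ],
  "fingers": 0.045,
  "newtons": 30
}}

```text
time: 2.75
tool_pos: [0.3442, -0.3084, 0.0314]
tcp_rot: [-1.21, 1.207, -1.212]
wrist_force: [-0.2, -0.6, 5.4]
width: 0.623
```

```bash
python3 - <<'E'
from plan import *
plan([(.343,-.307,.14,-1.571)])
shot('wrist','w2')
E
```

```text
t 2.75 cur [ 0.3442 -0.3084  0.0314 -1.5707] tilt -1.0 F [-0.2 -0.6  5.4] w 0.0532
goal [ 0.343 -0.307  0.14  -1.571] q6 0.84 end [ 0.3432 -0.3074  0.1404 -1.5707]
[[-0.0,-0.036,-0.0,0.0],[-0.001,-0.036,-0.001,0.0],[-0.0,-0.037,-0.0,0.0],
]
```

View pics/w2.png

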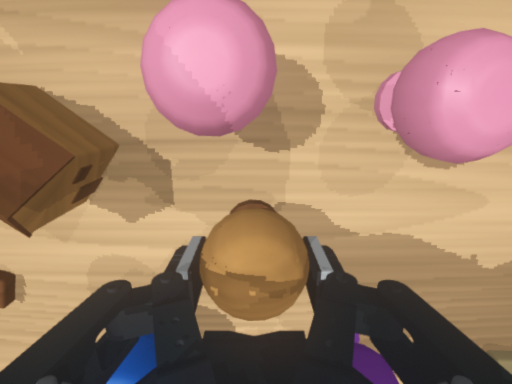

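```bash
sed -i 's/def plan(wps,/def plan(wps,start=None,/; s/    rows=\[\]/    rows=[]\n    if start is not None: p=np.array(start,float)/' plan.py; python3 - <<'E'
from plan import *
plan([(.3435,-.3075,.15,-1.57),(.608,.275,.15,-1.0),(.608,.275,.037,-1.0)],start=(.3435,-.3075,.030,-1.57))
E
```

```text
t 2.8 cur [ 0.3442 -0.3084  0.0314 -1.5707] tilt -1.0 F [-0.4 -0.9  5.2] w 0.0525
goal [ 0.344 -0.308  0.15  -1.57 ] q6 0.84 end [ 0.3435 -0.3075  0.15   -1.57  ]
goal [ 0.608  0.275  0.15  -1.   ] q6 1.42 end [ 0.608   0.2748  0.15   -1.    ]
goal [ 0.608  0.275  0.037 -1.   ] q6 1.42 end [ 0.608   0.2748  0.037  -1.    ]
[[0.0,-0.04,0.0,-0.0],[0.0,-0.04,0.0,-0.0],[0.0,-0.04,0.0,-0.0],
,[-0.045,0.0,0.02,-0.044],[-0.044,0.0,0.022,-0.044],[-0.043,0.0,0.024,-0.044],[-0.042,0.0,0.026,-0.044],[-0.04,0.0,0.028,-0.044],[-0.039,0.0,0.03,-0.044],[-0.038,0.0,0.031,-0.044],[-0.036,0.0,0.033,-0.044],[-0.035,0.0,0.035,-0.044],[-0.033,0.0,0.036,-0.043],[-0.032,0.0,0.038,-0.044],[-0.03,0.0,0.039,-0.043],[-0.029,0.0,0.04,-0.044],
,[-0.0,0.038,0.0,0.0],[-0.0,0.038,0.0,0.0],[-0.0,0.037,0.0,0.0],
]
```

Request:
{"api": "arm_command", "payload": {
  "deltas": [
    [0, -0.04, 0, 0],
    [0, -0.04, 0, 0],
    [0, -0.04, 0, 0],
    [-0.045, 0, 0.02, -0.044],
    [-0.044, 0, 0.022, -0.044],
    [-0.043, 0, 0.024, -0.044],
    [-0.042, 0, 0.026, -0.044],
    [-0.04, 0, 0.028, -0.044],
    [-0.039, 0, 0.03, -0.044],
    [-0.038, 0, 0.031, -0.044],
    [-0.036, 0, 0.033, -0.044],
    [-0.035, 0, 0.035, -0.044],
    [-0.033, 0, 0.036, -0.043],
    [-0.032, 0, 0.038, -0.044],
    [-0.03, 0, 0.039, -0.043],
    [-0.029, 0, 0.04, -0.044],
    [0, 0, 0, 0],
    [0, 0, 0, 0]
  ]
}}

```text
time: 5.05
tool_pos: [0.6073, 0.2744, 0.1491]
tcp_rot: [-1.429, 0.781, -0.779]
wrist_force: [-0.9, -0.4, -1.1]
width: 0.618
```

```bash
python3 - <<'E'
from plan import *
plan([(.608,.275,.075,-1.0),(.608,.275,.037,-1.0)])
st,c=shot('wrist','w3')
rings(c,st,[((.5801,.2569),[(.082,.03)])],'w3o')
E
```

```text
t 5.05 cur [ 0.6073  0.2744  0.1491 -1.0005] tilt -1.0 F [-0.9 -0.4 -1.1] w 0.0527
goal [ 0.608  0.275  0.075 -1.   ] q6 1.42 end [ 0.6081  0.2749  0.0751 -1.0005]
goal [ 0.608  0.275  0.037 -1.   ] q6 1.42 end [ 0.6081  0.2749  0.0371 -1.0005]
[[-0.0,0.037,0.0,-0.0],[-0.0,0.037,0.001,-0.0],
,[-0.0,0.038,-0.0,-0.0],
]
```

View pics/w3o.png

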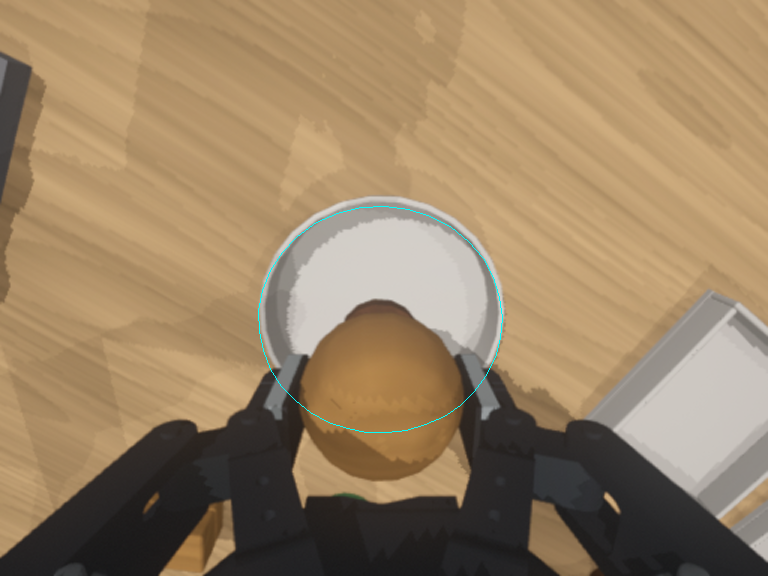

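Request:
{"api": "arm_command", "payload": {
  "deltas": [
    [0, 0.037, 0, 0],
    [0, 0.037, 0.001, 0],
    [0, 0.019, 0, 0],
    [0, 0.012, 0, 0],
    [0, 0.007, 0, 0],
    [0, 0, 0, 0],
    [0, 0, 0, 0]
  ]
}}

```text
time: 5.98
tool_pos: [0.6101, 0.2757, 0.0395]
tcp_rot: [-1.425, 0.779, -0.781]
wrist_force: [0.2, -0.2, -0.8]
width: 0.618
```

Request:
{"api": "arm_command", "payload": {
  "deltas": [
    [0, 0.002, 0, 0],
    [0, 0, 0, 0]
  ]
}}

```text
time: 6.22
tool_pos: [0.6094, 0.2754, 0.0366]
tcp_rot: [-1.426, 0.78, -0.78]
wrist_force: [0.3, 0.1, 0.7]
width: 0.622
```

Request:
{"api": "arm_command", "payload": {
  "deltas": [
    [0, 0, 0, 0],
    [0, 0, 0, 0],
    [0, 0, 0, 0]
  ],
  "fingers": 0.066
}}

```text
time: 6.6
tool_pos: [0.6093, 0.2753, 0.0364]
tcp_rot: [-1.426, 0.78, -0.78]
wrist_force: [-0.4, 0.5, -0.5]
width: 0.773
```

```bash
python3 - <<'E'
from plan import *
plan([(.608,.275,.16,-1.0),(.464,-.072,.16,-1.4)])
st,c=shot('wrist','w4')
E
```

```text
t 6.6 cur [ 0.6093  0.2753  0.0364 -1.001 ] tilt -1.0 F [-0.4  0.5 -0.5] w 0.066
goal [ 0.608  0.275  0.16  -1.   ] q6 1.42 end [ 0.6085  0.2747  0.1604 -1.    ]
goal [ 0.464 -0.072  0.16  -1.4  ] q6 1.25 end [ 0.4642 -0.0715  0.1604 -1.4   ]
[[-0.0,-0.041,-0.0,-0.0],[-0.0,-0.041,-0.001,-0.0],[-0.0,-0.042,-0.0,-0.001],
,[0.027,0.0,-0.039,0.05],[0.029,0.0,-0.037,0.05],[0.03,0.0,-0.036,0.05],[0.032,0.0,-0.034,0.05],[0.034,0.0,-0.032,0.05],[0.035,0.0,-0.031,0.05],[0.037,0.0,-0.029,0.05],[0.038,0.0,-0.027,0.05],
]
```

View pics/w4.png

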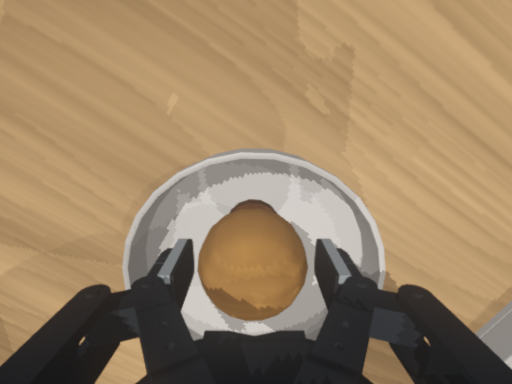

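Request:
{"api": "arm_command", "payload": {
  "deltas": [
    [0, -0.03, 0, 0],
    [0, -0.041, 0, 0],
    [0, -0.053, 0, 0],
    [0.027, 0, -0.039, 0.05],
    [0.029, 0, -0.037, 0.05],
    [0.03, 0, -0.036, 0.05],
    [0.032, 0, -0.034, 0.05],
    [0.034, 0, -0.032, 0.05],
    [0.035, 0, -0.031, 0.05],
    [0.037, 0, -0.029, 0.05],
    [0.038, 0, -0.027, 0.05],
    [0, 0, 0, 0],
    [0, 0, 0, 0]
  ],
  "fingers": 0.058
}}

```text
time: 8.28
tool_pos: [0.4649, -0.0707, 0.1605]
tcp_rot: [-1.284, 1.083, -1.084]
wrist_force: [-0.2, 0.8, -0.1]
width: 0.677
```

```bash
python3 - <<'E'
from plan import *
st,c=shot('wrist','w5')
rings(c,st,[((.4642,-.0719),[(.019,.04),(.019,.068),(.018,0)])],'w5o')
plan([(.464,-.072,.04,-1.4)])
E
```

```text
t 8.32 cur [ 0.465  -0.0703  0.1605 -1.4005] tilt -1.0 F [-0.2  0.1  0.4] w 0.0581
goal [ 0.464 -0.072  0.04  -1.4  ] q6 1.25 end [ 0.4644 -0.0724  0.0405 -1.3995]
[[0.001,0.04,-0.0,-0.0],[0.0,0.04,-0.001,-0.0],[0.001,0.04,-0.0,-0.001],
]
```

View pics/w5o.png

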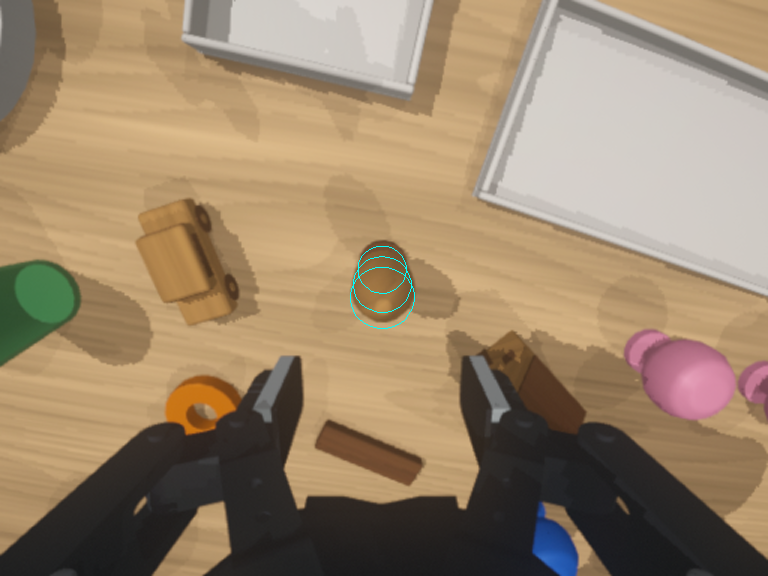

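Request:
{"api": "arm_command", "payload": {
  "deltas": [
    [0.001, 0.04, 0.002, 0],
    [0, 0.04, 0, 0],
    [0, 0.03, 0, 0],
    [0, 0.013, 0, 0],
    [0, 0, 0, 0],
    [0, 0, 0, 0]
  ]
}}

```text
time: 9.07
tool_pos: [0.4682, -0.0714, 0.0386]
tcp_rot: [-1.284, 1.081, -1.084]
wrist_force: [0.3, -1.1, 0.6]
width: 0.678
```

Request:
{"api": "arm_command", "payload": {
  "deltas": [
    [0, 0, 0, 0],
    [0, 0, 0, 0],
    [0, 0, 0, 0],
    [0, 0, 0, 0],
    [0, 0, 0, 0]
  ],
  "fingers": 0.03,
  "newtons": 30
}}

```text
time: 9.7
tool_pos: [0.4681, -0.0715, 0.0388]
tcp_rot: [-1.283, 1.081, -1.085]
wrist_force: [-0.8, 1.4, 5.5]
width: 0.43
```

```bash
python3 - <<'E'
from plan import *
p,st=cur()
tc=np.array([.582,.258]); a=np.array([.6093,.2753]); d=np.array([.84,.54])
t=a-.075*d; print(t,np.linalg.norm(t-tc),np.linalg.norm(a-tc))
plan([(p[0],p[1],.16,-1.4),(t[0],t[1],.16,-1.0),(t[0],t[1],.0434,-1.)])
shot('wrist','w6')
E
```

```text
[0.5463 0.2348] 0.04257616704213753 0.03231996287126579
t 9.7 cur [ 0.4681 -0.0715  0.0388 -1.4014] tilt -1.0 F [-0.8  1.4  5.5] w 0.0367
goal [ 0.468 -0.072  0.16  -1.4  ] q6 1.25 end [ 0.4681 -0.0715  0.1598 -1.4004]
goal [ 0.546  0.235  0.16  -1.   ] q6 1.41 end [ 0.546   0.235   0.1598 -1.0004]
goal [ 0.546  0.235  0.043 -1.   ] q6 1.41 end [ 0.546   0.235   0.0438 -1.0004]
[[0.0,-0.04,0.0,-0.0],[0.0,-0.041,0.0,-0.001],[0.0,-0.04,0.0,-0.0],
,[-0.041,-0.0,0.018,-0.057],[-0.04,-0.0,0.021,-0.057],[-0.039,-0.0,0.023,-0.057],[-0.038,-0.0,0.025,-0.057],[-0.036,-0.0,0.027,-0.057],[-0.034,-0.0,0.03,-0.058],[-0.033,-0.0,0.031,-0.057],
,[0.0,0.039,0.0,-0.0],[0.0,0.039,0.0,-0.0],[0.0,0.038,0.0,-0.0],
]
```

View pics/w6.png

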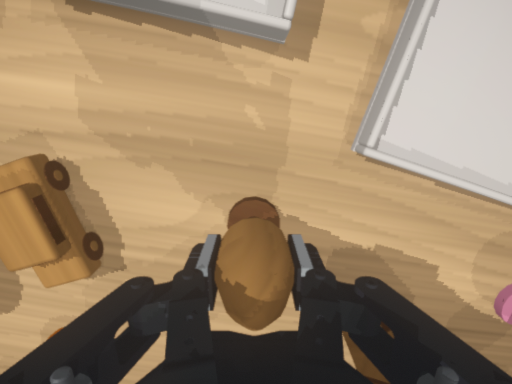

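Request:
{"api": "arm_command", "payload": {
  "deltas": [
    [0, -0.04, 0, 0],
    [0, -0.041, 0, -0.001],
    [0, -0.04, 0, 0],
    [-0.041, 0, 0.018, -0.057],
    [-0.04, 0, 0.021, -0.057],
    [-0.039, 0, 0.023, -0.057],
    [-0.038, 0, 0.025, -0.057],
    [-0.036, 0, 0.027, -0.057],
    [-0.034, 0, 0.03, -0.058],
    [-0.033, 0, 0.031, -0.057],
    [0, 0, 0, 0],
    [0, 0.039, 0, 0],
    [0, 0.039, 0, 0],
    [0, 0.02, 0, 0],
    [0, 0.01, 0, 0],
    [0, 0.005, 0, 0],
    [0, 0, 0, 0],
    [0, 0, 0, 0]
  ]
}}

```text
time: 12.0
tool_pos: [0.5455, 0.2355, 0.0465]
tcp_rot: [-1.425, 0.778, -0.78]
wrist_force: [1.2, 0.4, -0.8]
width: 0.429
```

```bash
python3 - <<'E'
from plan import *
plan([])
shot('wrist','w7')
E
```

```text
t 12.0 cur [ 0.5455  0.2355  0.0465 -1.    ] tilt -1.0 F [ 1.2  0.4 -0.8] w 0.0367
[]
```

View pics/w7.png

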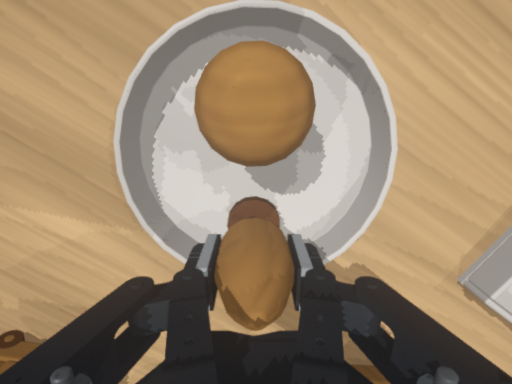

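Request:
{"api": "arm_command", "payload": {
  "deltas": [
    [0, 0.003, 0, 0],
    [0, 0, 0, 0]
  ]
}}

```text
time: 12.3
tool_pos: [0.5457, 0.2357, 0.0438]
tcp_rot: [-1.425, 0.778, -0.78]
wrist_force: [-1.1, -0.0, 5.2]
width: 0.427
```

Request:
{"api": "arm_command", "payload": {
  "deltas": [
    [0, 0, 0, 0],
    [0, 0, 0, 0],
    [0, 0, 0, 0]
  ],
  "fingers": 0.052
}}

```text
time: 12.68
tool_pos: [0.5442, 0.2351, 0.042]
tcp_rot: [-1.427, 0.78, -0.779]
wrist_force: [1.9, -0.1, 0.9]
width: 0.608
```

```bash
python3 - <<'E'
from plan import *
p,st=cur()
plan([(p[0],p[1],.165,-1.),(.395,-.189,.165,-2.2548+np.pi/2)])
shot('wrist','w8')
E
```

```text
t 12.68 cur [ 0.5442  0.2351  0.042  -1.    ] tilt -1.0 F [ 1.9 -0.1  0.9] w 0.0519
goal [ 0.544  0.235  0.165 -1.   ] q6 1.41 end [ 0.5442  0.2351  0.165  -1.    ]
goal [ 0.395 -0.189  0.165 -0.684] q6 0.24 end [ 0.3952 -0.1889  0.165  -0.684 ]
[[0.0,-0.041,0.0,0.0],[0.0,-0.041,0.0,0.0],[0.0,-0.041,0.0,0.0],
,[0.031,-0.0,-0.039,-0.035],[0.029,-0.0,-0.041,-0.035],[0.028,-0.0,-0.041,-0.035],[0.026,-0.0,-0.042,-0.035],[0.025,-0.0,-0.043,-0.035],[0.023,-0.0,-0.044,-0.035],[0.022,-0.0,-0.045,-0.035],[0.02,-0.0,-0.046,-0.035],[0.019,-0.0,-0.047,-0.036],
]
```

View pics/w8.png

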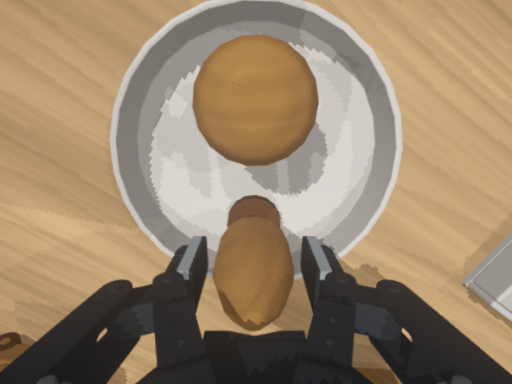

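Request:
{"api": "arm_command", "payload": {
  "deltas": [
    [0, -0.03, 0, 0],
    [0, -0.041, 0, 0],
    [0, -0.052, 0, 0],
    [0.031, 0, -0.039, -0.035],
    [0.029, 0, -0.041, -0.035],
    [0.028, 0, -0.041, -0.035],
    [0.026, 0, -0.042, -0.035],
    [0.025, 0, -0.043, -0.035],
    [0.023, 0, -0.044, -0.035],
    [0.022, 0, -0.045, -0.035],
    [0.02, 0, -0.046, -0.035],
    [0.019, 0, -0.047, -0.036],
    [0, 0, 0, 0],
    [0, 0, 0, 0]
  ],
  "fingers": 0.074
}}

```text
time: 14.48
tool_pos: [0.3954, -0.1886, 0.1652]
tcp_rot: [-1.503, 0.537, -0.536]
wrist_force: [-0.3, 0.9, 0.2]
width: 0.869
```

```bash
python3 - <<'E'
from plan import *
from ov import *
st,c=shot('wrist','w9')
overlay(c,{'house':(.3954,-.1886,-2.2548)},(0,0,512,384),1.5,'w9o',st)
plan([(.395,-.189,.015,-.684)])
E
```

```text
t 14.53 cur [ 0.3956 -0.1881  0.1652 -0.684 ] tilt -1.0 F [-1.  -0.  -0.1] w 0.0739
goal [ 0.395 -0.189  0.015 -0.684] q6 0.24 end [ 0.395  -0.1889  0.0152 -0.684 ]
[[0.0,0.038,-0.0,-0.0],[0.0,0.037,-0.0,-0.0],[0.0,0.038,-0.001,-0.0],[0.0,0.037,-0.0,-0.0],
]
```

View pics/w9o.png

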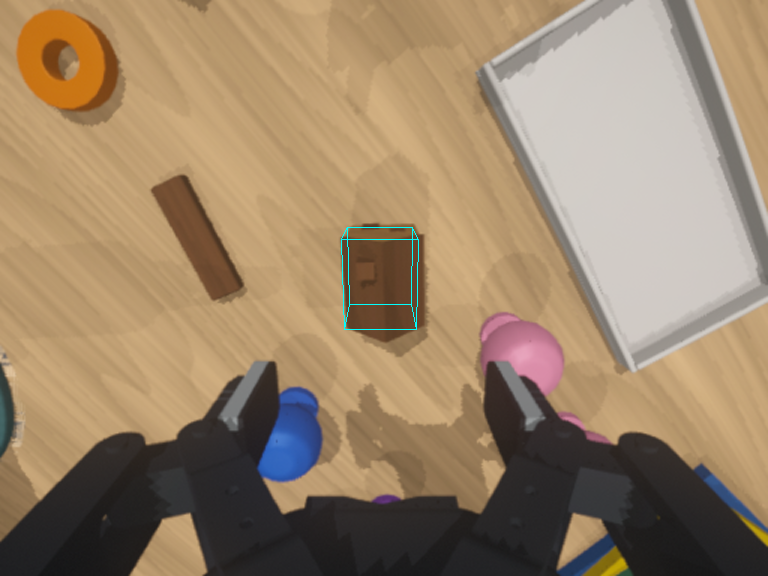

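Request:
{"api": "arm_command", "payload": {
  "deltas": [
    [0.003, 0.038, 0, 0],
    [0, 0.037, 0, 0],
    [0, 0.037, 0, 0],
    [0, 0.025, 0, 0],
    [0, 0.013, 0, 0],
    [0, 0, 0, 0],
    [0, 0, 0, 0]
  ]
}}

```text
time: 15.4
tool_pos: [0.399, -0.1909, 0.0163]
tcp_rot: [-1.504, 0.533, -0.536]
wrist_force: [-0.7, -1.0, 0.3]
width: 0.869
```

Request:
{"api": "arm_command", "payload": {
  "deltas": [
    [0, 0, 0, 0],
    [0, 0, 0, 0],
    [0, 0, 0, 0],
    [0, 0, 0, 0],
    [0, 0, 0, 0]
  ],
  "fingers": 0.04,
  "newtons": 40
}}

```text
time: 16.02
tool_pos: [0.3988, -0.1913, 0.0165]
tcp_rot: [-1.504, 0.534, -0.537]
wrist_force: [-0.3, 1.4, 6.0]
width: 0.559
```

```bash
python3 - <<'E'
from plan import *
p,st=cur()
plan([(p[0],p[1],.13,-.684),(.6494,-.0041,.13,-.0465),(.6494,-.0041,.022,-.0465)])
shot('wrist','w10')
E
```

```text
t 16.02 cur [ 0.3988 -0.1913  0.0165 -0.6842] tilt -1.0 F [-0.3  1.4  6. ] w 0.0477
goal [ 0.399 -0.191  0.13  -0.684] q6 0.24 end [ 0.3988 -0.1913  0.1305 -0.6842]
goal [ 0.649 -0.004  0.13  -0.046] q6 0.04 end [ 0.649  -0.0044  0.1305 -0.0462]
goal [ 0.649 -0.004  0.022 -0.046] q6 0.04 end [ 0.649  -0.0044  0.0225 -0.0462]
[[0.0,-0.038,0.0,-0.0],[0.0,-0.038,0.0,-0.0],[0.0,-0.038,0.0,-0.0],
,[0.011,0.0,0.043,-0.091],[0.015,0.0,0.042,-0.091],[0.018,0.0,0.041,-0.091],[0.022,0.0,0.039,-0.091],[0.026,0.0,0.037,-0.091],[0.029,0.0,0.034,-0.091],[0.031,0.0,0.031,-0.092],
,[0.0,0.036,0.0,0.0],[0.0,0.036,0.0,0.0],[0.0,0.036,0.0,0.0],
]
```

View pics/w10.png

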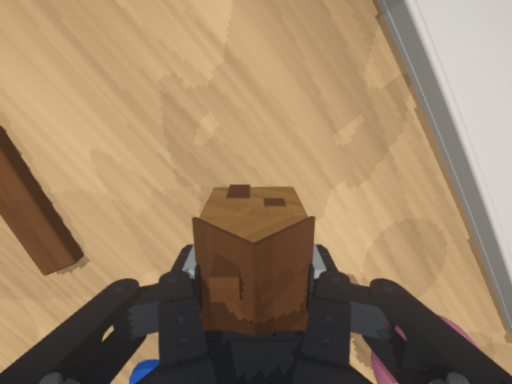

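Request:
{"api": "arm_command", "payload": {
  "deltas": [
    [0, -0.038, 0, 0],
    [0, -0.038, 0, 0],
    [0, -0.038, 0, 0],
    [0.011, 0, 0.043, -0.091],
    [0.015, 0, 0.042, -0.091],
    [0.018, 0, 0.041, -0.091],
    [0.022, 0, 0.039, -0.091],
    [0.026, 0, 0.037, -0.091],
    [0.029, 0, 0.034, -0.091],
    [0.031, 0, 0.031, -0.092],
    [0, 0, 0, 0],
    [0, 0, 0, 0]
  ]
}}

```text
time: 17.58
tool_pos: [0.6469, -0.0039, 0.1284]
tcp_rot: [-1.571, 0.038, -0.035]
wrist_force: [-0.1, -0.8, -1.4]
width: 0.553
```

```bash
python3 - <<'E'
from plan import *
plan([(.6494,-.0041,.022,-.0465)])
shot('wrist','w11')
E
```

```text
t 17.57 cur [ 0.6469 -0.0039  0.1284 -0.0463] tilt -1.0 F [-0.1 -0.8 -1.4] w 0.0472
goal [ 0.649 -0.004  0.022 -0.046] q6 0.04 end [ 0.6499 -0.0041  0.0224 -0.0463]
[[0.001,0.035,-0.0,0.0],[0.001,0.036,-0.0,0.0],[0.001,0.035,-0.0,0.0],
]
```

View pics/w11.png

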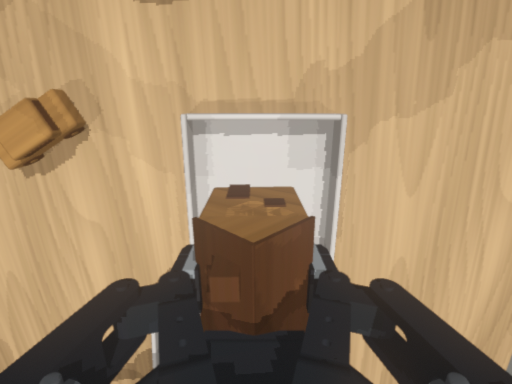

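Request:
{"api": "arm_command", "payload": {
  "deltas": [
    [0.002, 0.036, 0, 0],
    [0.002, 0.036, 0, 0],
    [0, 0.018, 0, 0],
    [0, 0.012, 0, 0],
    [0, 0.006, 0, 0],
    [0, 0, 0, 0],
    [0, 0, 0, 0]
  ]
}}

```text
time: 18.5
tool_pos: [0.6529, -0.0039, 0.0223]
tcp_rot: [-1.571, 0.035, -0.038]
wrist_force: [0.6, -0.1, -1.0]
width: 0.559
```

Request:
{"api": "arm_command", "payload": {
  "deltas": [
    [0, 0.001, 0, 0],
    [0, 0, 0, 0]
  ]
}}

```text
time: 18.75
tool_pos: [0.6528, -0.0039, 0.0215]
tcp_rot: [-1.571, 0.035, -0.037]
wrist_force: [-0.3, 0.1, 3.8]
width: 0.554
```

Request:
{"api": "arm_command", "payload": {
  "deltas": [
    [0, 0, 0, 0],
    [0, 0, 0, 0],
    [0, 0, 0, 0]
  ],
  "fingers": 0.068
}}

```text
time: 19.12
tool_pos: [0.6517, -0.0039, 0.02]
tcp_rot: [-1.57, 0.036, -0.036]
wrist_force: [-0.1, 0.3, 0.8]
width: 0.792
```

```bash
python3 - <<'E'
from plan import *
p,st=cur()
th=np.arctan2(.0372,.0702)
plan([(p[0],p[1],.15,p[3]),(.4485,.0605,.13,th+np.pi/2)])
shot('wrist','w12')
E
```

```text
t 19.12 cur [ 0.6517 -0.0039  0.02   -0.046 ] tilt -1.0 F [-0.1  0.3  0.8] w 0.0676
goal [ 0.652 -0.004  0.15  -0.046] q6 0.04 end [ 0.6517 -0.0039  0.15   -0.046 ]
goal [ 0.448  0.06   0.13  -1.084] q6 1.22 end [ 0.4486  0.0605  0.13   -1.083 ]
[[0.0,-0.043,0.0,-0.0],[0.0,-0.044,0.0,-0.0],[0.0,-0.043,0.0,-0.0],
,[-0.034,0.003,0.009,0.173],[-0.035,0.003,0.003,0.173],[-0.036,0.003,-0.003,0.173],[-0.034,0.004,-0.009,0.173],[-0.033,0.003,-0.015,0.173],[-0.029,0.004,-0.02,0.172],
]
```

View pics/w12.png

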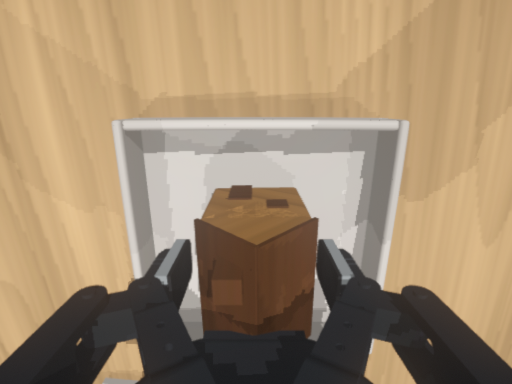

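Request:
{"api": "arm_command", "payload": {
  "deltas": [
    [0, -0.035, 0, 0],
    [0, -0.045, 0, 0],
    [0, -0.05, 0, 0],
    [-0.034, 0.003, 0.009, 0.173],
    [-0.035, 0.003, 0.003, 0.173],
    [-0.036, 0.003, -0.003, 0.173],
    [-0.034, 0.004, -0.009, 0.173],
    [-0.033, 0.003, -0.015, 0.173],
    [-0.029, 0.004, -0.02, 0.172],
    [0, 0, 0, 0],
    [0, 0, 0, 0]
  ],
  "fingers": 0.06
}}

```text
time: 20.55
tool_pos: [0.4497, 0.0605, 0.1308]
tcp_rot: [-1.401, 0.84, -0.843]
wrist_force: [-0.7, 1.1, 0.1]
width: 0.708
```

```bash
python3 - <<'E'
from plan import *
from ov import *
plan([])
st,c=shot('wrist','w13')
overlay(c,{'car':(.4475,.0605,np.arctan2(.0372,.0702))},(0,0,512,384),1.5,'w13o',st)
E
```

```text
t 20.55 cur [ 0.4497  0.0605  0.1308 -1.0813] tilt -1.0 F [-0.7  1.1  0.1] w 0.0605
[]
```

View pics/w13o.png

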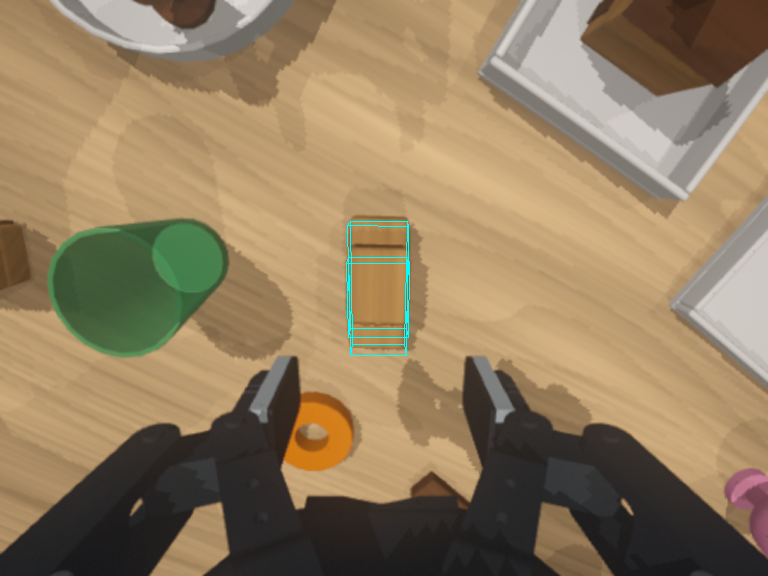

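Request:
{"api": "arm_command", "payload": {
  "deltas": [
    [0, 0.04, 0.003, 0],
    [0, 0.04, 0, 0],
    [0, 0.025, 0, 0],
    [0, 0.012, 0, 0],
    [0, 0.005, 0, 0],
    [0, 0, 0, 0],
    [0, 0, 0, 0]
  ]
}}

```text
time: 21.48
tool_pos: [0.4527, 0.062, 0.0093]
tcp_rot: [-1.4, 0.841, -0.844]
wrist_force: [-0.8, 0.9, -0.2]
width: 0.702
```

Request:
{"api": "arm_command", "payload": {
  "deltas": [
    [0, 0, 0, 0],
    [0, 0, 0, 0],
    [0, 0, 0, 0],
    [0, 0, 0, 0],
    [0, 0, 0, 0]
  ],
  "fingers": 0.028,
  "newtons": 40
}}

```text
time: 22.1
tool_pos: [0.4523, 0.062, 0.0091]
tcp_rot: [-1.4, 0.842, -0.844]
wrist_force: [-1.2, 0.2, 6.0]
width: 0.415
```

```bash
python3 - <<'E'
from plan import *
p,st=cur()
plan([(p[0],p[1],.1,p[3]),(.5825,-.198,.1,-1.697),(.5825,-.198,p[2]+.006,-1.697)])
shot('wrist','w14')
E
```

```text
t 22.1 cur [ 0.4523  0.062   0.0091 -1.083 ] tilt -1.0 F [-1.2  0.2  6. ] w 0.0354
goal [ 0.452  0.062  0.1   -1.083] q6 1.22 end [ 0.4523  0.062   0.1001 -1.083 ]
goal [ 0.582 -0.198  0.1   -1.697] q6 1.37 end [ 0.5824 -0.1983  0.1001 -1.697 ]
goal [ 0.582 -0.198  0.015 -1.697] q6 1.37 end [ 0.5824 -0.1983  0.0151 -1.697 ]
[[0.0,-0.045,0.0,-0.0],[0.0,-0.046,0.0,-0.0],
,[0.048,0.0,-0.001,0.102],[0.048,0.0,0.004,0.102],[0.048,0.0,0.009,0.103],[0.047,0.0,0.013,0.102],[0.045,0.0,0.018,0.103],[0.043,0.0,0.023,0.102],
,[-0.0,0.042,0.0,0.0],[-0.0,0.043,0.0,0.0],
]
```

View pics/w14.png

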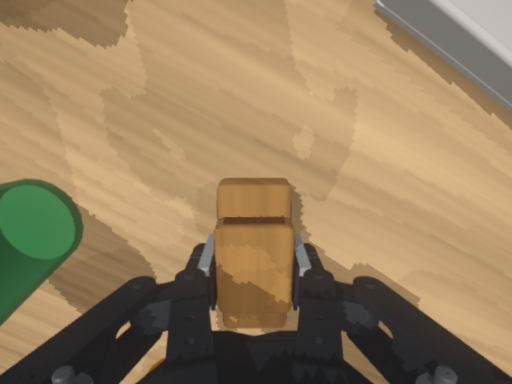

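Request:
{"api": "arm_command", "payload": {
  "deltas": [
    [0, -0.045, 0, 0],
    [0, -0.046, 0, 0],
    [0.048, 0, -0.001, 0.102],
    [0.048, 0, 0.004, 0.102],
    [0.048, 0, 0.009, 0.103],
    [0.047, 0, 0.013, 0.102],
    [0.045, 0, 0.018, 0.103],
    [0.043, 0, 0.023, 0.102],
    [0, 0, 0, 0],
    [0, 0, 0, 0]
  ]
}}

```text
time: 23.4
tool_pos: [0.5807, -0.198, 0.0984]
tcp_rot: [-1.148, 1.304, -1.3]
wrist_force: [0.4, 1.3, -0.9]
width: 0.414
```

```bash
python3 - <<'E'
from plan import *
plan([(.5825,-.198,.0151,-1.697)])
shot('wrist','w15')
E
```

```text
t 23.4 cur [ 0.5807 -0.198   0.0984 -1.6971] tilt -1.0 F [ 0.4  1.3 -0.9] w 0.0353
goal [ 0.582 -0.198  0.015 -1.697] q6 1.37 end [ 0.5827 -0.1982  0.0154 -1.6971]
[[-0.0,0.042,0.001,-0.0],[-0.0,0.041,0.001,-0.0],
]
```

View pics/w15.png

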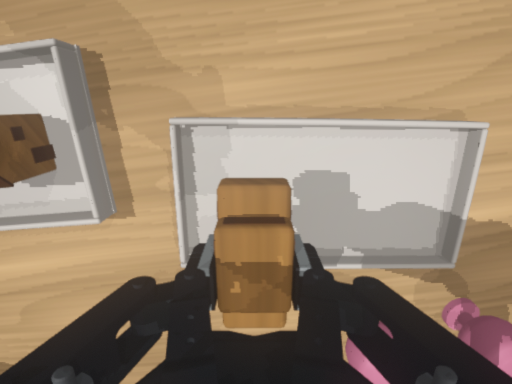

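```bash
python3 - <<'E'
from plan import *
st=sensors.read_state(); c=read_camera('wrist')
P=back(c,[(171,121),(487,125),(458,267),(183,266)],.022,st); print(P.round(4),P.mean(0))
print(np.linalg.norm(np.diff(P,axis=0),axis=1))
E
```

```text
[[ 0.6548 -0.1431  0.022 ]
 [ 0.6224 -0.3871  0.022 ]
 [ 0.496  -0.3756  0.022 ]
 [ 0.5297 -0.1269  0.022 ]] [ 0.5757093 -0.2581757  0.022    ]
[0.24613297 0.12690607 0.25092072]
```

Request:
{"api": "arm_command", "payload": {
  "deltas": [
    [0, 0.035, 0, 0],
    [0, 0.025, 0, 0],
    [0, 0.015, 0, 0],
    [0, 0.006, 0, 0],
    [0, 0.003, 0, 0],
    [0, 0, 0, 0],
    [0, 0, 0, 0]
  ]
}}

```text
time: 24.38
tool_pos: [0.5824, -0.1987, 0.0162]
tcp_rot: [-1.146, 1.3, -1.303]
wrist_force: [0.3, 0.6, -1.3]
width: 0.419
```

Request:
{"api": "arm_command", "payload": {
  "deltas": [
    [0, 0.002, 0, 0],
    [0, 0, 0, 0]
  ]
}}

```text
time: 24.62
tool_pos: [0.5823, -0.1987, 0.0142]
tcp_rot: [-1.146, 1.3, -1.303]
wrist_force: [-0.7, 0.1, 2.6]
width: 0.413
```

Request:
{"api": "arm_command", "payload": {
  "deltas": [
    [0, 0, 0, 0],
    [0, 0, 0, 0],
    [0, 0, 0, 0]
  ],
  "fingers": 0.054
}}

```text
time: 25.0
tool_pos: [0.5814, -0.1983, 0.0131]
tcp_rot: [-1.147, 1.302, -1.301]
wrist_force: [0.7, 0.1, -0.8]
width: 0.631
```

```bash
python3 - <<'E'
from plan import *
p,st=cur()
shot('wrist','w16')
# van box centre target: hover
v=np.array([.335,.315]); yaw=-1.0456
g=v+.015*np.array([np.cos(yaw),np.sin(yaw)]); print(g)
plan([(p[0],p[1],.15,p[3]),(.48,-.0,.18,-.6),(g[0],g[1],.15,.525)])
E
```

```text
[0.34252074 0.30202162]
t 25.05 cur [ 0.5814 -0.1983  0.013  -1.697 ] tilt -1.0 F [-0.2  0.4  0.3] w 0.0541
goal [ 0.581 -0.198  0.15  -1.697] q6 1.37 end [ 0.5814 -0.1983  0.15   -1.697 ]
goal [ 0.48 -0.    0.18 -0.6 ] q6 0.6 end [ 4.801e-01  3.000e-04  1.800e-01 -6.000e-01]
goal [0.343 0.302 0.15  0.525] q6 0.2 end [0.3428 0.3022 0.15   0.525 ]
[[0.0,-0.046,0.0,-0.0],[0.0,-0.045,0.0,-0.0],[0.0,-0.046,0.0,-0.0],
,[-0.026,-0.004,-0.018,-0.157],[-0.029,-0.004,-0.014,-0.157],[-0.031,-0.004,-0.009,-0.157],[-0.031,-0.004,-0.004,-0.157],[-0.032,-0.005,0.001,-0.156],[-0.031,-0.004,0.006,-0.157],[-0.03,-0.005,0.011,-0.156],
,[-0.041,0.004,0.024,-0.161],[-0.036,0.004,0.031,-0.161],[-0.031,0.004,0.036,-0.161],[-0.024,0.005,0.041,-0.161],[-0.018,0.004,0.044,-0.16],[-0.01,0.005,0.046,-0.161],[-0.003,0.004,0.047,-0.16],
]
```

View pics/w16.png

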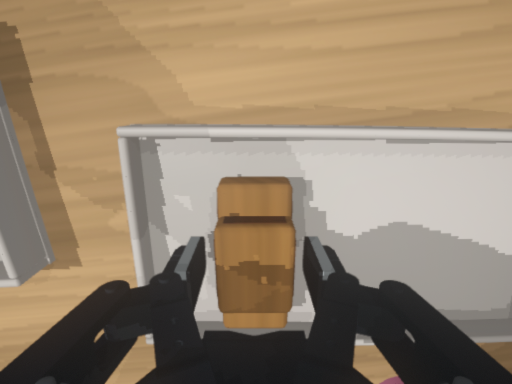

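Request:
{"api": "arm_command", "payload": {
  "deltas": [
    [0, -0.035, 0, 0],
    [0, -0.048, 0, 0],
    [0, -0.054, 0, 0],
    [-0.026, -0.004, -0.018, -0.157],
    [-0.029, -0.004, -0.014, -0.157],
    [-0.031, -0.004, -0.009, -0.157],
    [-0.031, -0.004, -0.004, -0.157],
    [-0.032, -0.005, 0.001, -0.156],
    [-0.031, -0.004, 0.006, -0.157],
    [-0.03, -0.005, 0.011, -0.156],
    [-0.041, 0.004, 0.024, -0.161],
    [-0.036, 0.004, 0.031, -0.161],
    [-0.031, 0.004, 0.036, -0.161],
    [-0.024, 0.005, 0.041, -0.161],
    [-0.018, 0.004, 0.044, -0.16],
    [-0.01, 0.005, 0.046, -0.161],
    [-0.003, 0.004, 0.047, -0.16],
    [0, 0, 0, 0],
    [0, 0, 0, 0]
  ],
  "fingers": 0.064
}}

```text
time: 27.42
tool_pos: [0.3429, 0.3019, 0.1502]
tcp_rot: [-1.532, -0.411, 0.412]
wrist_force: [-0.3, -0.9, -0.1]
width: 0.744
```

```bash
python3 - <<'E'
from plan import *
from ov import *
plan([])
st,c=shot('wrist','w17')
overlay(c,{'van':(.335,.315,-1.0456)},(0,0,512,384),1.5,'w17o',st)
E
```

```text
t 27.43 cur [0.3429 0.3019 0.1502 0.525 ] tilt -1.0 F [-0.3 -0.9 -0.1] w 0.0636
[]
```

View pics/w17o.png

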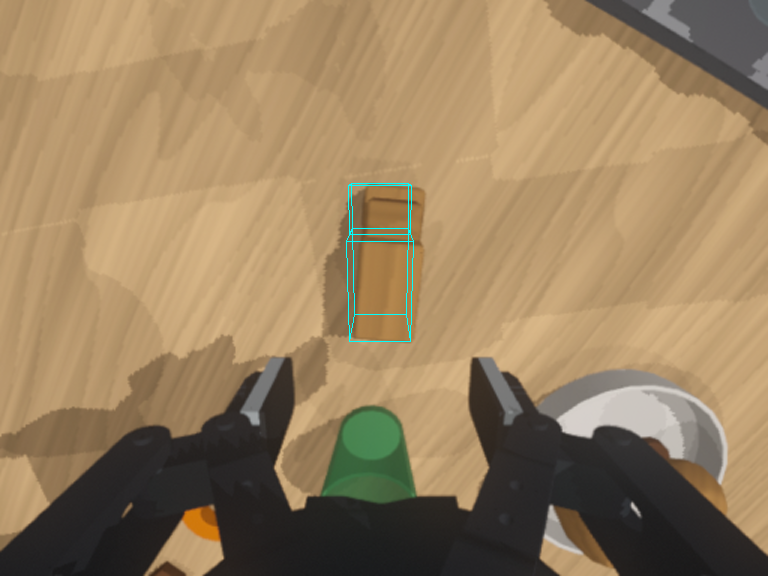

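```bash
python3 - <<'E'
import cv2
a=cv2.imread("pics/w17.png")
cv2.imwrite("pics/w17c.png",cv2.resize(a[115:240,205:305],None,fx=4.8,fy=4.8,interpolation=cv2.INTER_CUBIC))
E
```

```text
(no output)
```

View pics/w17c.png

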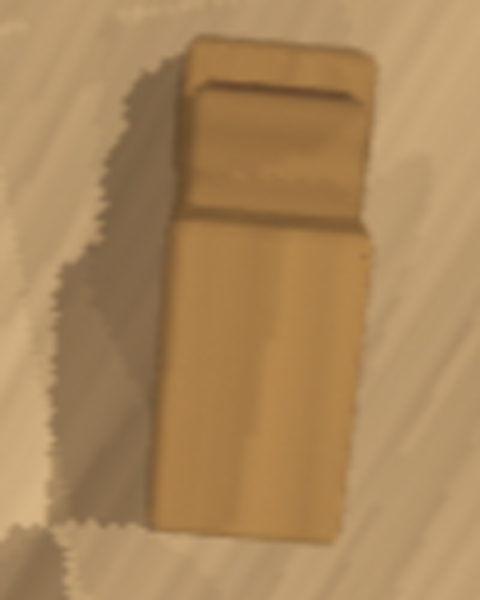

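```bash
python3 - <<'E'
from plan import *
from scipy.optimize import least_squares
from ov import *
st=sensors.read_state(); c=read_camera('wrist')
uv=(np.array([(175,222),(371,235),(335,543),(152,530)])+.5)/4.8-.5+[205,115]
P=back(c,uv,.055,st)
d=np.linalg.norm(np.diff(P[[0,1,2,3,0]],axis=0),axis=1); print(P.round(4),d)
ax=(P[2]+P[3]-P[0]-P[1]); yaw=np.arctan2(ax[1],ax[0]); g=P.mean(0); print('grip',g,'yaw',yaw)
v=g-.015*np.array([np.cos(yaw),np.sin(yaw),0])
overlay(c,{'van':(v[0],v[1],yaw)},(0,0,512,384),1.5,'w18o',st)
plan([(g[0],g[1],.15,yaw+np.pi/2),(g[0],g[1],.012,yaw+np.pi/2)])
E
```

```text
[[0.3183 0.3233 0.055 ]
 [0.35   0.3389 0.055 ]
 [0.3756 0.2842 0.055 ]
 [0.3437 0.2689 0.055 ]] [0.03525899 0.06039974 0.03536189 0.0600345 ]
grip [0.34690426 0.30382146 0.055     ] yaw -1.1334534675097696
t 27.52 cur [0.3434 0.3013 0.1503 0.5232] tilt -1.0 F [-0.4  0.6 -0.4] w 0.0637
goal [0.347 0.304 0.15  0.437] q6 0.28 end [0.3469 0.3033 0.1503 0.4372]
goal [0.347 0.304 0.012 0.437] q6 0.28 end [0.3469 0.3033 0.0123 0.4372]
[[0.004,0.0,0.0,0.086],
,[0.0,0.046,0.0,-0.0],[0.0,0.046,0.0,-0.0],[0.0,0.046,0.0,-0.0],
]
```

View pics/w18o.png

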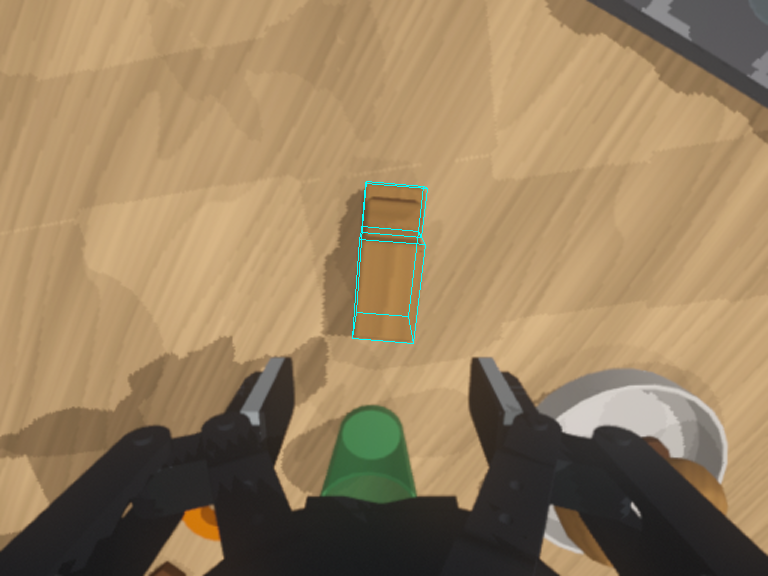

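Request:
{"api": "arm_command", "payload": {
  "deltas": [
    [0.004, 0.03, 0, 0.086],
    [0, 0.04, 0, 0],
    [0, 0.036, 0, 0],
    [0, 0.02, 0, 0],
    [0, 0.011, 0, 0],
    [0, 0, 0, 0],
    [0, 0, 0, 0]
  ]
}}

```text
time: 28.4
tool_pos: [0.3475, 0.3045, 0.0143]
tcp_rot: [-1.543, -0.345, 0.342]
wrist_force: [0.4, -0.3, -0.3]
width: 0.746
```

Request:
{"api": "arm_command", "payload": {
  "deltas": [
    [0, 0, 0, 0],
    [0, 0, 0, 0],
    [0, 0, 0, 0],
    [0, 0, 0, 0],
    [0, 0, 0, 0]
  ],
  "fingers": 0.03,
  "newtons": 40
}}

```text
time: 29.02
tool_pos: [0.3472, 0.3047, 0.0143]
tcp_rot: [-1.543, -0.346, 0.343]
wrist_force: [-0.1, -1.8, 5.8]
width: 0.441
```

```bash
python3 - <<'E'
from plan import *
p,st=cur()
yv=np.array([.1253,.9921]); t=np.array([.5757,-.2582])-.07*yv; print(t)
plan([(p[0],p[1],.17,p[3]),(.47,0,.16,.1),(t[0],t[1],.13,-.1256),(t[0],t[1],p[2]+.006,-.1256)])
shot('wrist','w19')
E
```

```text
[ 0.566929 -0.327647]
t 29.02 cur [0.3472 0.3047 0.0143 0.4394] tilt -1.0 F [-0.1 -1.8  5.8] w 0.0376
goal [0.347 0.305 0.17  0.439] q6 0.28 end [0.3472 0.3047 0.1703 0.4394]
goal [0.47 0.   0.16 0.1 ] q6 -0.1 end [ 4.700e-01 -3.000e-04  1.603e-01  1.004e-01]
goal [ 0.567 -0.328  0.13  -0.126] q6 -0.4 end [ 0.5666 -0.3275  0.1303 -0.1256]
goal [ 0.567 -0.328  0.02  -0.126] q6 -0.4 end [ 0.5666 -0.3275  0.0203 -0.1256]
[[0.0,-0.039,0.0,-0.0],[0.0,-0.039,0.0,-0.0],[0.0,-0.039,0.0,-0.0],[0.0,-0.039,0.0,-0.0],
,[-0.003,0.001,-0.047,0.048],[-0.0,0.002,-0.047,0.049],[0.002,0.001,-0.047,0.048],[0.004,0.002,-0.047,0.049],[0.006,0.001,-0.046,0.048],[0.009,0.002,-0.046,0.049],[0.011,0.001,-0.046,0.048],
,[0.009,0.004,-0.048,0.032],[0.011,0.004,-0.048,0.032],[0.012,0.004,-0.047,0.032],[0.014,0.005,-0.047,0.032],[0.015,0.004,-0.046,0.033],[0.016,0.005,-0.046,0.032],[0.018,0.004,-0.045,0.033],
,[0.0,0.037,-0.0,-0.0],[0.0,0.036,-0.0,-0.0],[0.0,0.037,-0.0,-0.0],
]
```

View pics/w19.png

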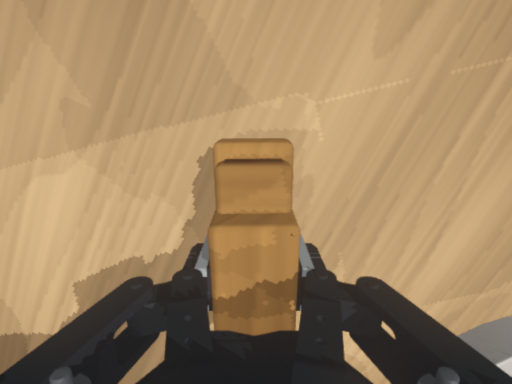

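Request:
{"api": "arm_command", "payload": {
  "deltas": [
    [0, -0.035, 0, 0],
    [0, -0.04, 0, 0],
    [0, -0.04, 0, 0],
    [0, -0.041, 0, 0],
    [-0.003, 0.001, -0.047, 0.048],
    [0, 0.002, -0.047, 0.049],
    [0.002, 0.001, -0.047, 0.048],
    [0.004, 0.002, -0.047, 0.049],
    [0.006, 0.001, -0.046, 0.048],
    [0.009, 0.002, -0.046, 0.049],
    [0.011, 0.001, -0.046, 0.048],
    [0.009, 0.004, -0.048, 0.032],
    [0.011, 0.004, -0.048, 0.032],
    [0.012, 0.004, -0.047, 0.032],
    [0.014, 0.005, -0.047, 0.032],
    [0.015, 0.004, -0.046, 0.033],
    [0.016, 0.005, -0.046, 0.032],
    [0.018, 0.004, -0.045, 0.033],
    [0, 0, 0, 0],
    [0, 0, 0, 0]
  ]
}}

```text
time: 31.58
tool_pos: [0.565, -0.3276, 0.1284]
tcp_rot: [-1.567, 0.1, -0.098]
wrist_force: [0.5, -0.9, -0.3]
width: 0.442
```

```bash
python3 - <<'E'
from plan import *
plan([(.567,-.3276,.0203,-.1256)])
shot('wrist','w20')
E
```

```text
t 31.57 cur [ 0.565  -0.3276  0.1284 -0.1264] tilt -1.0 F [ 0.5 -0.9 -0.3] w 0.0377
goal [ 0.567 -0.328  0.02  -0.126] q6 -0.4 end [ 0.567  -0.3279  0.0204 -0.1254]
[[0.001,0.036,0.0,-0.0],[0.0,0.036,0.0,-0.0],[0.001,0.036,0.0,-0.001],
]
```

View pics/w20.png

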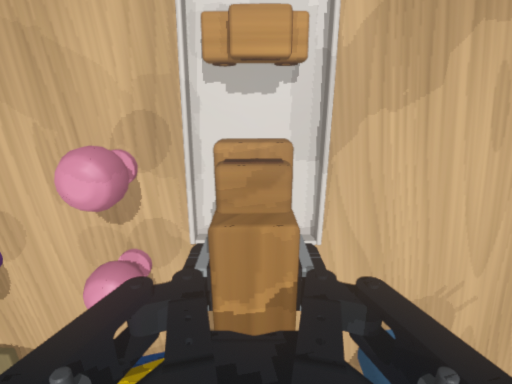

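Request:
{"api": "arm_command", "payload": {
  "deltas": [
    [0, 0.036, 0, 0],
    [0, 0.036, 0, 0],
    [0, 0.02, 0, 0],
    [0, 0.012, 0, 0],
    [0, 0.005, 0, 0],
    [0, 0, 0, 0],
    [0, 0, 0, 0]
  ]
}}

```text
time: 32.5
tool_pos: [0.5666, -0.3288, 0.0216]
tcp_rot: [-1.57, 0.097, -0.1]
wrist_force: [-0.1, -0.6, -1.5]
width: 0.441
```

```bash
python3 - <<'E'
from plan import *
plan([])
shot('wrist','w21')
E
```

```text
t 32.5 cur [ 0.5666 -0.3288  0.0216 -0.126 ] tilt -1.0 F [-0.1 -0.6 -1.5] w 0.0376
[]
```

View pics/w21.png

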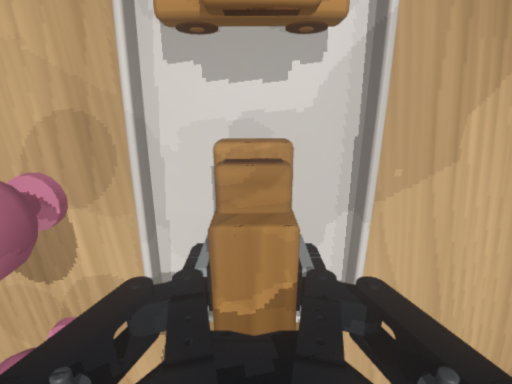

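Request:
{"api": "arm_command", "payload": {
  "deltas": [
    [0, 0.002, 0, 0],
    [0, 0, 0, 0],
    [0, 0, 0, 0]
  ]
}}

```text
time: 32.92
tool_pos: [0.5664, -0.3287, 0.0194]
tcp_rot: [-1.569, 0.098, -0.1]
wrist_force: [-0.1, 0.1, 5.4]
width: 0.439
```

Request:
{"api": "arm_command", "payload": {
  "deltas": [
    [0, 0, 0, 0],
    [0, 0, 0, 0],
    [0, 0, 0, 0]
  ],
  "fingers": 0.056
}}

```text
time: 33.3
tool_pos: [0.5653, -0.3279, 0.0177]
tcp_rot: [-1.568, 0.1, -0.098]
wrist_force: [-0.8, -0.9, -0.4]
width: 0.657
```

Request:
{"api": "arm_command", "payload": {
  "deltas": [
    [0, -0.03, 0, 0],
    [0, -0.045, 0, 0],
    [0, -0.05, 0, 0],
    [0, -0.05, 0, 0],
    [0, -0.04, -0.05, 0],
    [0, 0, -0.055, 0],
    [0, 0, -0.055, 0],
    [0, 0, -0.05, 0],
    [0, 0, 0, 0],
    [0, 0, 0, 0]
  ]
}}

```text
time: 34.55
tool_pos: [0.5392, -0.5349, 0.2315]
tcp_rot: [-1.567, 0.1, -0.099]
wrist_force: [-0.6, 0.1, 0.1]
width: 0.657
```

```bash
python3 - <<'E'
from plan import *
plan([])
_,s=shot('scene','s_end'); _,c=shot('top','t_end')
a=cv2.imread('pics/s_end.png'); cv2.imwrite('pics/s_endc.png',cv2.resize(a[130:290,100:420],None,fx=2.5,fy=2.5,interpolation=cv2.INTER_CUBIC))
a=cv2.imread('pics/t_end.png'); cv2.imwrite('pics/t_endc.png',cv2.resize(a[80:270,110:410],None,fx=2.6,fy=2.6,interpolation=cv2.INTER_CUBIC))
E
```

```text
t 34.55 cur [ 0.5392 -0.5349  0.2315 -0.1266] tilt -1.0 F [-0.6  0.1  0.1] w 0.0561
[]
```

View pics/s_endc.png

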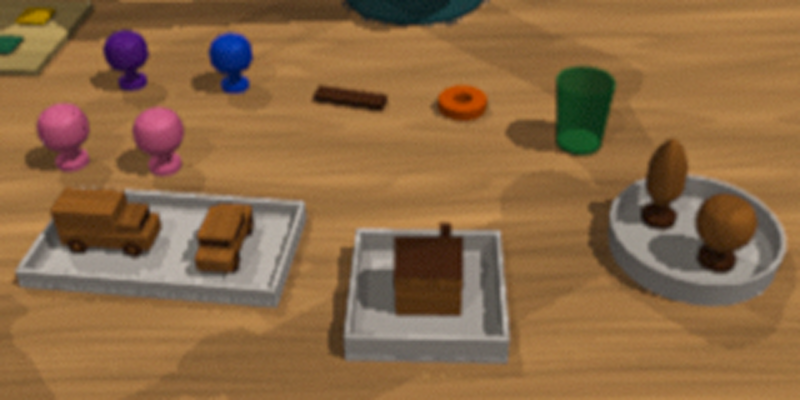

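View pics/t_endc.png

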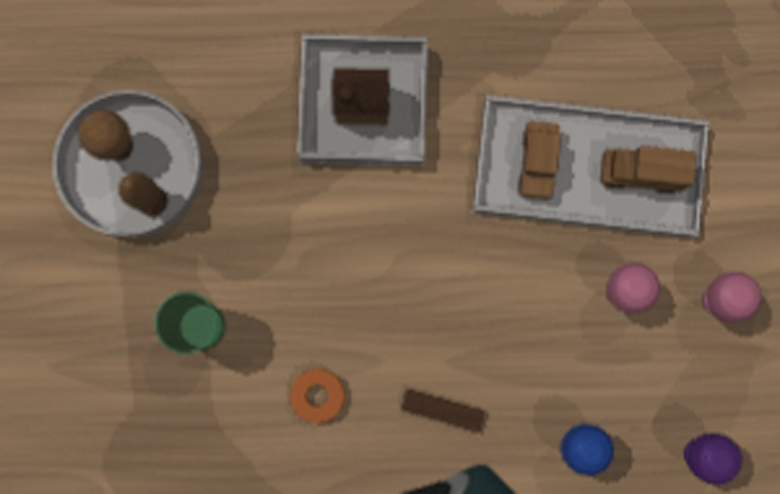

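```bash
python3 - <<'E'
from plan import *
s=read_camera('scene'); c=read_camera('top')
pop=(.5449,.2354); app=(.6093,.2753)
I=[(pop,[(.019,.045),(.019,.073),(.018,.005),(.001,.103)]),(app,[(.027,.046),(.027,.06),(.018,.005)]),((.5825,.2585),[(.082,.03),(.076,.005)]),((.402,.1785),[(.033,.085)])]
for n,cam,roi in (('s',s,(320,145,425,260)),('t',c,(120,105,200,215))):
    rings(cam,None,I,'tmp',5)
    a=cv2.imread('pics/tmp.png'); x0,y0,x1,y1=[5*q for q in roi]; cv2.imwrite(f'pics/chk_{n}.png',a[y0:y1,x0:x1])
E
```

```text
(no output)
```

View pics/chk_s.png

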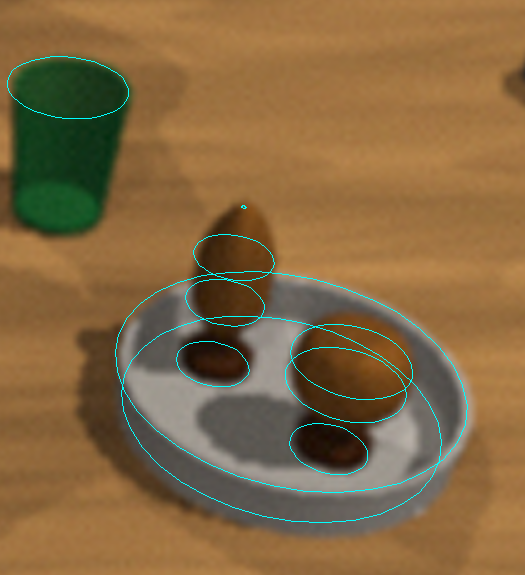

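View pics/chk_t.png

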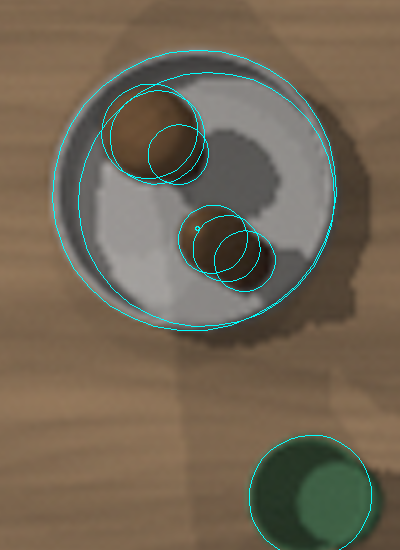

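```bash
python3 - <<'E'
from workcell import job
print(job.finish_job())
E
```

```text
the job is handed in; nothing more can be done
None
```

I put all five toys in their containers and handed the job in at about 35 s of the 118 s allowed; it gave no verdict.

- **Round tub:** the plain apple tree and the poplar both stand upright, about 32 mm and 43 mm from the tub's centre against the 65 mm limit.
- **Square box:** the house stands near the middle.
- **Long tray:** the car stands crosswise and the van lengthwise, both on their wheels and clear of the walls.
- **Left alone:** the glass still matched its starting position in the top and scene views, and the coloured look-alikes, ring and plank still look untouched.

**Checks:**
- **Height:** before each release the tool was 5 mm higher than at pick-up, matching the containers' 5 mm floor.
- **Contact:** the force reading turned upward as each toy touched down, except for the apple tree, where it only rose to about zero.
- **Final pictures:** the top and scene views showed all toys inside the walls, and the gripper had been withdrawn clear.

**Where the measurements disagreed:**
- **Offset between cameras:** the wrist camera placed most targets 3–5 mm off my first top-view estimates. I corrected for this before each grasp or placing, apart from the apple tree, which matched.
- **Van heading:** the van was about 5° off the first estimate, so I measured it again before gripping.
- **Poplar tip:** in the last scene view it lay about 1.6 pixels from the model, roughly 0.05 rad if it were real tilt. The top view agreed with upright.

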